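Set a noodle-cutting station back in order

TASK

Get the noodle station ready for the next pupil: slide every flour tin straight in under the low shelf until only its red grip still shows in front of the shelf edge, and push the wooden guide board square and flush against both fences in the corner of the cutting board. Press the kitchen scale's zero button fully down while the pan is empty, and only then set the green tub upright in the middle of the pan so that no edge overhangs. Leave the bowl, the cup and the brush where they are.

Things in the scene. Friction and masses are not known exactly. Their poses are not given: they have to be found in the camera images.
- shelf: low fixed wooden shelf. Origin on the table under the middle of its front edge; x points in under it, y along the edge, z up. Board: underside 42 above the table, top 57. Space below: y from -170 to 170 between end panels, x from 0 to the back panel at 102, open only in front; four tins fit side by side. A fixed box stands on the left of its top, up to 91 high, x beyond 62.
- tin1: flour tin, like the others (up to two of the four may be absent): closed aluminium box with white rim, 90 (x) x 62 (y) x 36 high. A red upright grip fin on its front (-x) end sticks out from x = -45 to -90, 14 thick (y), 32 high from the table. About 180 g. Origin: centre of the box's underside; z up. Can be dragged by the fin, pinched from above; it sags if lifted by it.
- tin2: flour tin, like the others (up to two of the four may be absent): closed aluminium box with white rim, 90 (x) x 62 (y) x 36 high. A red upright grip fin on its front (-x) end sticks out from x = -45 to -90, 14 thick (y), 32 high from the table. About 180 g. Origin: centre of the box's underside; z up. Can be dragged by the fin, pinched from above; it sags if lifted by it.
- tin3: flour tin, like the others (up to two of the four may be absent): closed aluminium box with white rim, 90 (x) x 62 (y) x 36 high. A red upright grip fin on its front (-x) end sticks out from x = -45 to -90, 14 thick (y), 32 high from the table. About 180 g. Origin: centre of the box's underside; z up. Can be dragged by the fin, pinched from above; it sags if lifted by it.
- tin4: flour tin, like the others (up to two of the four may be absent): closed aluminium box with white rim, 90 (x) x 62 (y) x 36 high. A red upright grip fin on its front (-x) end sticks out from x = -45 to -90, 14 thick (y), 32 high from the table. About 180 g. Origin: centre of the box's underside; z up. Can be dragged by the fin, pinched from above; it sags if lifted by it.
- fence_corner (a point): inside corner of the dark fence (16 thick, 22 high above the board) along the far and right sides of the fixed 240 x 220 plywood cutting board, at its upper face, 20 above the table. z up; the far fence's inner face is the plane x = 0 and runs 204 along +y, the right one's is y = 0 and runs 224 along -x; the board's free face is at x < 0, y > 0.
- guide: loose wooden guide board, 130 (x) x 100 (y) x 10 thick, 250 g, on the cutting board. Dark upright grip bar along the middle of its top: 70 long (x), 16 thick (y), top 36 above the underside. Origin: centre of underside; z up. In the corner its 130 mm sides run along the fence point's x, its origin lying at x = -65, y = 50 in that frame.
- pan (a point): centre of the top face of the round steel pan (diameter 88, 28 above the table) of the fixed white kitchen scale; axes are the scale's: x away from its button side, z up. The scale's body, 22 high, reaches from x = -85.5 to 49.5 and y = -55 to 55 from this point.
- zero_top (a point): middle of the top face of the scale's orange zero button (diameter 22, on the scale's front right); it goes straight down.
- zero (a joint): travel of the zero button: 0 m up, 0.006 m fully down (about 4 N); it springs back.
- tub: closed green plastic tub with a white lid, an upright cylinder of diameter 57 and height 62, about 250 g. Origin: centre of its underside; z up. Grasp it across its diameter from above.
- bowl: lime green bowl, 140 across and 60 high, to be left alone. Origin: centre of its underside.
- cup: small blue cup, 56 across and 45 high, standing on the right half of the shelf's top near its back, to be left alone. Origin: centre of its underside.
- brush: flour brush lying on the table, to be left alone. Origin on its underside.
Mind the look-alikes: they are no part of the job. Of the things that look like the tub, the smallest one is meant. What is shaped like the tin2 but orange is not meant.

How it is judged:
On the way:
1. the zero button is pressed fully down (past 4.5 mm) while the tub is off the scale's pan (value of joint zero above 0.0045 m and horizontal distance between tub and pan above 0.065 m), for 0.1 s.
At the end, for the whole second after the job is handed in: Each tin stands on the table under the shelf with at most 2 mm of its box showing (origin 43 mm in from the edge), straight within 0.15 rad; the guide board lies within 4 mm of both fences, square within 0.03 rad; the tub stands upright on the pan within 14 mm of its centre; all at rest (x of each of tin1, tin2, tin3, tin4 in the frame of shelf above 0.043 m and z of tin1 in the frame of shelf between -0.008 and 0.008 m and y of tin1 in the frame of shelf between -0.145 and 0.145 m and angle between the x axis of each of tin1, tin2, tin3, tin4 and the x axis of shelf, either way round below 0.15 rad and linear speed of each of tin1, tin2, tin3, tin4, guide, tub below 0.01 m/s and z of tin2 in the frame of shelf between -0.008 and 0.008 m and y of tin2 in the frame of shelf between -0.145 and 0.145 m and z of tin3 in the frame of shelf between -0.008 and 0.008 m and y of tin3 in the frame of shelf between -0.145 and 0.145 m and z of tin4 in the frame of shelf between -0.008 and 0.008 m and y of tin4 in the frame of shelf between -0.145 and 0.145 m and x of guide in the frame of fence_corner above -0.069 m and y of guide in the frame of fence_corner below 0.054 m and angle between the x axis of guide and the x axis of fence_corner, either way round below 0.03 rad and z of guide in the frame of fence_corner between -0.004 and 0.004 m and horizontal distance between tub and pan below 0.014 m and z of tub in the frame of pan between -0.004 and 0.005 m and angle between tub's own z axis and vertical below 0.08 rad); the robot touches nothing.
It fails at once if the bowl is moved by more than 3 cm (distance of bowl from where it was at the start of the episode above 0.03 m).
It fails at once if the cup is moved by more than 3 cm (distance of cup from where it was at the start of the episode above 0.03 m).
It fails at once if the brush is moved by more than 3 cm (distance of brush from where it was at the start of the episode above 0.03 m).
Of tin1, tin2, tin3, tin4 only 2 to 4 are there at a start; the rules pass over those that are not, and their reading is None.
At some moment in a run one of tin1, tin2, tin3, tin4, guide may be knocked a few centimetres aside while the robot is not near it.
It also fails if it takes over 210 s, if anything falls off the work surface, if the arm or the gripper's body presses on something with over 40 N, if the wrist force passes 120 N, or if a joint passes its speed limit or range.

ROBOT

A 7-joint arm with a two-finger parallel gripper is mounted at the origin on the work surface. World frame = base frame: x ahead of the robot, y to its left, z up, the work surface at z = 0. Lengths are in m, angles in rad, forces in N, time in s.
With the tool pointing down it reaches from about 0.4 to 0.9 m from the base axis. Payload 5.5 kg.
Tool frame: the origin (TCP) lies at the very end of the fingers, on their centre line; the grasp point (between the pads) lies 19 mm behind it; z points along the fingers, y is the direction in which the jaws open and shut (so a half turn about z gives the same grasp; the last joint's range is limited). The gripper opens to 92 mm and grips with 3 to 60 N. Pads are 19 mm wide; open, the fingers measure 130 mm over their backs; the gripper's body (75 mm by 190 mm) begins 47 mm behind the grasp point.
Start: joints at [1.558, 0.501, -0.427, 1.55, 0.221, 1.138, -0.21], TCP at [0.177, -0.625, 0.227] pointing down, gripper open.
Joint ranges: [-2.88, 2.88], [-0.31, 2.03], [-1.54, 1.56], [0.2, 2.42], [-1.41, 4.55], [0.19, 2.02], [-2.57, 2.57]. Speed limits (rad/s): [2.57, 2.57, 3.14, 3.14, 3.14, 3.14, 3.14].

INTERFACE

Orientations are given as a rotation vector (axis times angle).
In Python, from cell import r gives the robot as it stands.
- The arm moves only by the shell command python3 -m handwheel 'ROWS' [FORCE]. ROWS is JSON, a list of rows, each a list of 5 numbers: the finger opening in m, from 0 to 0.0918, then the shift along the tool's x, y, z in m, then the turn about the tool's z in rad. A call has 1 to 5 rows; each row shifts and turns the pose as measured when the row begins, along the tool's axes as they then stand; what a row does not reach is not made up. A row lasts 1/8 s, in which the tool goes at most 62.5 mm and 10.7 degrees, less where a joint would pass 70% of its speed; a pose out of reach is approached as far as the arm can. A call is refused whole if a number of a shift passes 0.0625 or a number of a turn 0.188, either way. A call with a gripper value outside its range is refused whole. The fingers move at their own pace and stop on an object; FORCE is the grip in N (left out, the last holds). Time passes only in rows, so rows that do not move let the fingers close. It gives the time, the measured TCP pose, the force and the opening at its end, in the units of the state.
- r.get_obs(): the state, without advancing time (a new reading comes with each control period).
- r.snapshot(name): name is "side" or "top" or "wrist"; returns a dict with "color" (400x640x3 uint8, red, green, blue), "fov_y" (degrees; the focal length in pixels is half the picture's height over the tangent of half this angle, whatever the lens; pixels are square), "cx", "cy" (the principal point, pixels), "rvec" (rotation vector, rad) and "tvec" (3), from world to camera coordinates, as OpenCV has them. Camera axes: x right, y down, z forward; pixel columns grow to the right and rows downward; lengths in m; the calibration is good to about 2 mm. The wrist camera is an equidistant fisheye: a pixel r from the principal point sees the ray r / f radians off the axis. A picture is of the moment at which its call begins. There is no depth.
- r.close_job(): hands the job in, once; it reports no verdict.
The state is a dict: "clock": time; "joints": joint angles; "joint_vel": joint speeds; "joint_torque": joint torques, N m; "ee_pos": TCP position; "tool_rot": TCP orientation; "ft_force": force on the tool from outside, world axes, zero at the start; "wrist_torque": the same for the moment, N m; "finger_gap": finger opening in m.
Only numpy, scipy, OpenCV 4.12 (cv2) and the standard library are available. Lean on these libraries where they do the work, as an engineer would, in place of code of your own. Each camera call takes 0.05 s, during which the arm holds its last target.

## Working session

There is one attempt and no reset: what is moved stays moved. The work goes in short steps, Python scripts to look and compute and a shell command to move; the robot and the scene stay as the last step left them, time stands still between calls to the robot, and variables do not carry over. Pictures are saved under pics/ and viewed, and the job is handed in when it is done.

```bash
ls; mkdir -p pics
python3 - <<'E'
from cell import r
import cv2
o=r.get_obs(); print({k:(v if isinstance(v,float) else [round(float(x),4) for x in (v if hasattr(v,'__len__') else [v])]) for k,v in o.items()})
for n in ["side","top","wrist"]:
    s=r.snapshot(n); cv2.imwrite(f"pics/{n}0.png",s["color"][:,:,::-1]); print(n,s["fov_y"],s["cx"],s["cy"],s["rvec"],s["tvec"])
E
```

```text
pics
{'clock': 0.0, 'joints': [1.5581, 0.5019, -0.4268, 1.5515, 0.2208, 1.1383, -0.2103], 'joint_vel': [-0.0001, 0.0015, 0.0012, 0.0002, -0.0005, 0.0009, 0.0002], 'joint_torque': [-0.0004, -56.6586, -5.8163, -27.9108, -0.0686, 0.0307, 0.0002], 'ee_pos': [0.1768, -0.6248, 0.2257], 'tool_rot': [-3.1098, -0.4317, 0.0003], 'ft_force': [0.1667, 0.4689, 0.5493], 'wrist_torque': [-0.012, 0.0149, 0.027], 'finger_gap': 0.09192543696346056}
side 53.63565790375613 325.5123771822414 202.2092675409321 [ 0.76677491 -2.51077566  1.22156179] [0.47209074 0.24854111 0.88112514]
top 45.87613161175817 316.53556513655576 203.99160537337684 [ 2.11473091 -2.13036083  0.20337009] [-0.01194505  0.54736948  1.29193726]
wrist 65.70646984690485 315.40147481948543 201.00348175666713 [-2.33699792  1.76616025  0.22781411] [-0.64925872 -0.03153403  0.38834268]
```

View pics/side0.png

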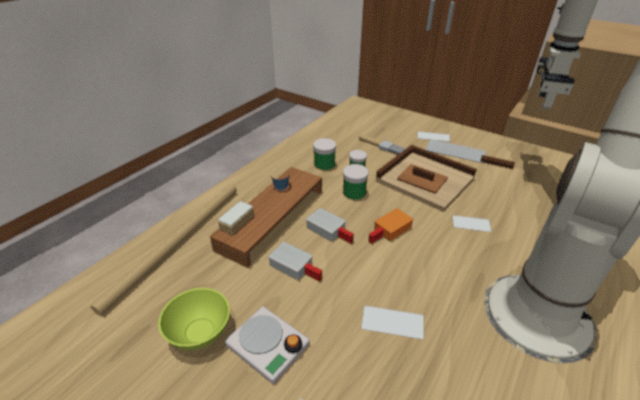

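View pics/top0.png

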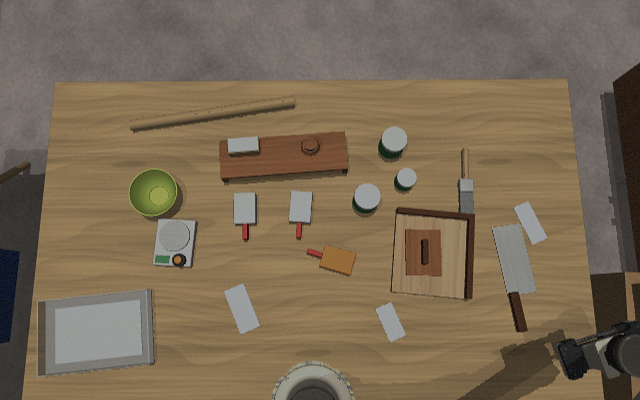

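View pics/wrist0.png

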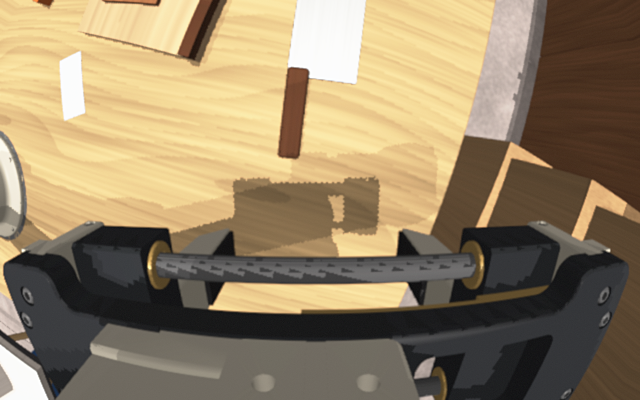

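```bash
cat > h.py <<'E'
import numpy as np, cv2
from cell import r
from scipy.spatial.transform import Rotation as R
def K(s):
    f=s["color"].shape[0]/2/np.tan(np.radians(s["fov_y"]/2)); return f
def ray(s,u,v,fish=False):
    f=K(s); x=(u-s["cx"]);y=(v-s["cy"])
    if fish:
        rr=np.hypot(x,y); th=rr/f; d=np.array([x/rr*np.sin(th),y/rr*np.sin(th),np.cos(th)])
    else: d=np.array([x/f,y/f,1.])
    Rm=R.from_rotvec(s["rvec"]).as_matrix(); t=np.array(s["tvec"])
    return -Rm.T@t, Rm.T@d
def px(s,u,v,z,fish=False):
    o,d=ray(s,u,v,fish); return (o+d*(z-o[2])/d[2])
def proj(s,P,fish=False):
    Rm=R.from_rotvec(s["rvec"]).as_matrix(); p=Rm@np.array(P)+np.array(s["tvec"]); f=K(s)
    if fish:
        q=np.hypot(p[0],p[1]); th=np.arctan2(q,p[2]); return s["cx"]+f*th*p[0]/q, s["cy"]+f*th*p[1]/q
    return s["cx"]+f*p[0]/p[2], s["cy"]+f*p[1]/p[2]
def crop(s,x0,y0,x1,y1,k,name):
    c=cv2.resize(s["color"][y0:y1,x0:x1,::-1],None,fx=k,fy=k,interpolation=cv2.INTER_CUBIC)
    # ticks every 10 px
    for x in range((x0+9)//10*10,x1,10):
        cv2.line(c,((x-x0)*k,0),((x-x0)*k,6 if x%50 else 14),(0,0,255),1)
        if x%20==0: cv2.putText(c,str(x),((x-x0)*k-8,24),0,.35,(0,0,255))
    for y in range((y0+9)//10*10,y1,10):
        cv2.line(c,(0,(y-y0)*k),(6 if y%50 else 14,(y-y0)*k),(0,0,255),1)
        if y%20==0: cv2.putText(c,str(y),(8,(y-y0)*k+4),0,.35,(0,0,255))
    cv2.imwrite("pics/"+name,c)
def st():
    o=r.get_obs(); rm=R.from_rotvec(o["tool_rot"]).as_matrix()
    print("t",round(float(o["clock"]),2),"pos",np.round(o["ee_pos"],4),"xax",np.round(rm[:,0],3),"zax",np.round(rm[:,2],3),"yawx",round(float(np.arctan2(rm[1,0],rm[0,0])),4),"F",np.round(o["ft_force"],1),"gap",round(float(np.ravel(o["finger_gap"])[0]),4))
    return o,rm
def to(x,y,z,yaw=None):
    "shift in tool axes, turn about tool z; yaw= desired direction of tool x axis"
    o,rm=st(); d=rm.T@(np.array([x,y,z])-o["ee_pos"])
    print("shift tool",np.round(d,4), end=" ")
    if yaw is not None:
        y0=np.arctan2(rm[1,0],rm[0,0]); t=-(yaw-y0); t=(t+np.pi)%(2*np.pi)-np.pi; print("turn",round(t,4), "j7",o["joints"][6])
    else: print()
E
python3 - <<'E'
from h import *
s=r.snapshot("top")
crop(s,120,120,280,270,5,"a.png");crop(s,210,120,360,270,5,"b.png");crop(s,350,120,490,305,4,"c.png")
st()
E
```

```text
t 0.2 pos [ 0.1769 -0.625   0.2261] xax [0.962 0.272 0.   ] zax [-0.     0.001 -1.   ] yawx 0.2759 F [ 0.1 -0.5 -0.3] gap 0.0919
```

View pics/a.png

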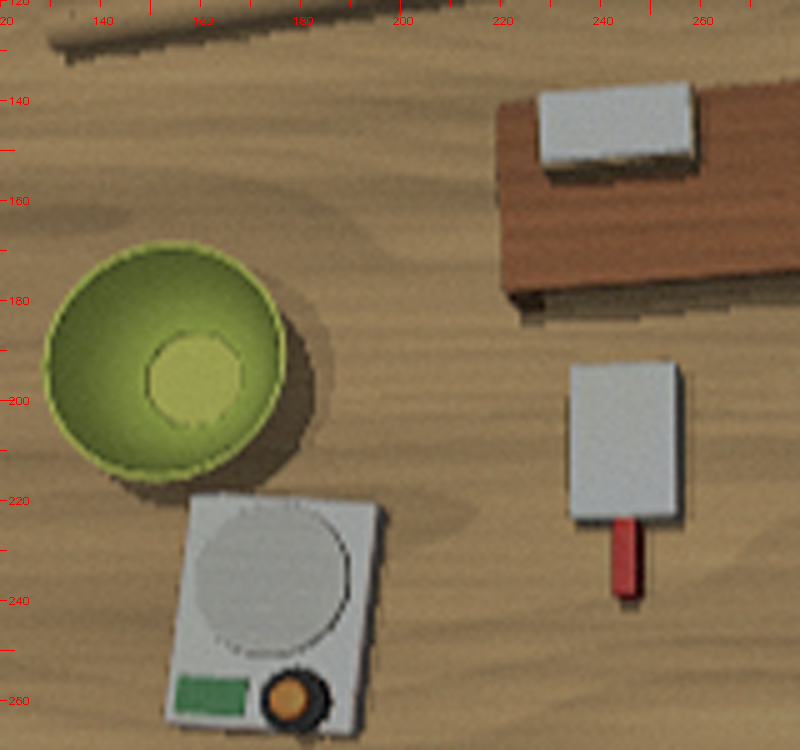

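View pics/b.png

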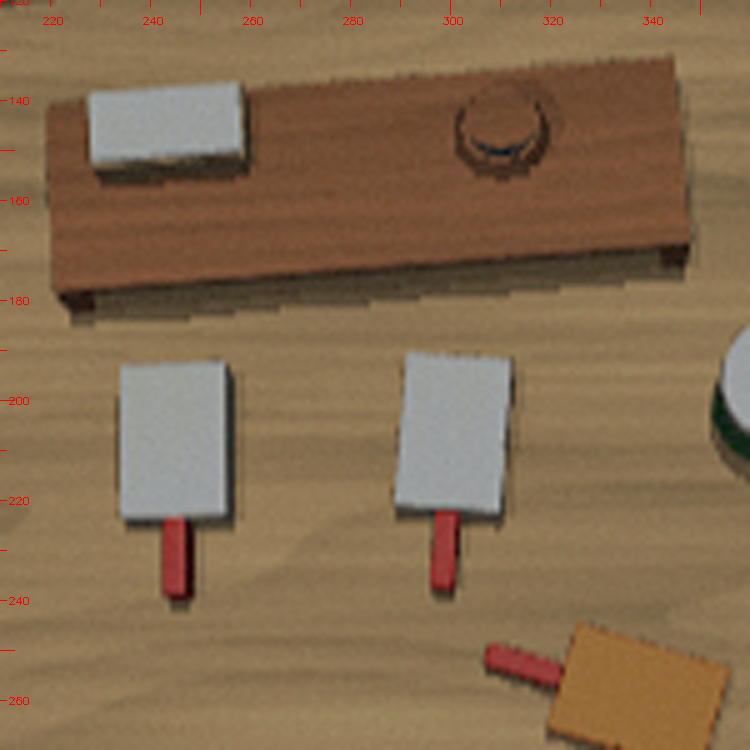

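View pics/c.png

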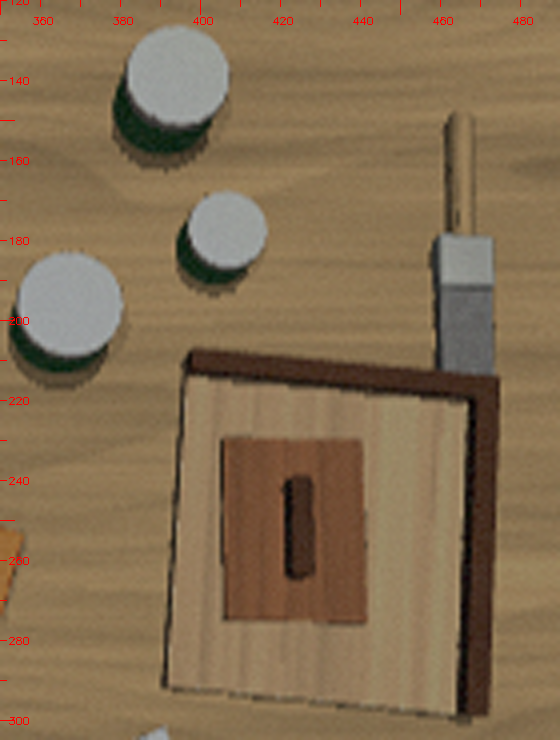

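Run:
```python
from h import *
s=r.snapshot("top")
print("cam",ray(s,320,200)[0])
def L(n,z,*p):
    P=np.array([px(s,*q,z)[:2] for q in p]); print(n,np.round(P,4).tolist(),"mean",np.round(P.mean(0),4)); return P
def box(n,P):
    a=P[0]-P[3];b=P[1]-P[2];x=a+b; y=(P[0]-P[1])+(P[3]-P[2]); print("  yaw",np.arctan2(x[1],x[0]),np.arctan2(-y[0],y[1]),"size",np.linalg.norm(x)/2,np.linalg.norm(y)/2)
box("",L("tinA",.036,(234,192.6),(255.2,192),(256.2,223.2),(235,224)))
box("",L("tinB",.036,(291.2,190.4),(312.2,191.6),(310,222.8),(289.4,221.6)))
L("finA",.032,(245.4,239.6));L("finB",.032,(298.4,238))
P=L("shelf",.057,(220.8,178),(347.6,168.4)); d=P[0]-P[1];print("yaw",np.arctan2(-d[0],d[1]),np.linalg.norm(d))
L("pan",.028,(174.4,236));L("button",.034,(177.6,259.6))
box("",L("scale",.022,(158,218.6),(196.6,220.6),(191.2,267.4),(153,264.4)))
box("",L("board",.02,(397,210),(474.5,214),(472.5,298.5),(390.5,292)))
L("fcorner",.042,(467.5,220))
L("fenceR inner near",.042,(464.8,298)); L("fenceFar inner left",.042,(397,213.5))
box("",L("guide",.03,(405.5,229.5),(440.5,229.75),(441.75,276.25),(406.5,275.25)))
L("bar",.056,(424.75,251.75))
L("tub",.062,(406.75,177.5));L("tub2",.08,(394.5,139));L("cup",.102,(310,144))
```

```text
cam [ 0.2939608  -0.0131199   1.37195949]
tinA [[0.5856, 0.2224], [0.587, 0.1611], [0.4957, 0.1567], [0.4939, 0.2172]] mean [0.5406 0.1894]
  yaw 0.0524178943161995 0.026233972972109994 size 0.09160308376098367 0.06089095032978798
tinB [[0.5909, 0.057], [0.5869, -0.0037], [0.4958, 0.0031], [0.4997, 0.0619]] mean [0.5433 0.0296]
  yaw -0.06407267747973092 -0.0658932873628515 size 0.091402922879939 0.05993665523432196
finA [[0.4494, 0.1872]] mean [0.4494 0.1872]
finB [[0.4529, 0.0364]] mean [0.4529 0.0364]
shelf [[0.6241, 0.2576], [0.6499, -0.106]] mean [0.637  0.0758]
yaw 0.07074878936526467 0.3645145182177063
pan [[0.4617, 0.3909]] mean [0.4617 0.3909]
button [[0.394, 0.3768]] mean [0.394  0.3768]
scale [[0.5134, 0.4426], [0.5067, 0.3308], [0.3726, 0.3406], [0.3818, 0.4494]] mean [0.4436 0.3908]
  yaw -0.06290481789666773 -0.07206971808727858 size 0.13309708921062616 0.11056388199375158
board [[0.5339, -0.2498], [0.5205, -0.4742], [0.2802, -0.4517], [0.2998, -0.2222]] mean [ 0.4086 -0.3495]
  yaw -0.10521747313404313 -0.07272017371832676 size 0.23851082940591645 0.22755084424880367
fcorner [[0.4996, -0.4455]] mean [ 0.4996 -0.4455]
fenceR inner near [[0.2819, -0.4234]] mean [ 0.2819 -0.4234]
fenceFar inner left [[0.5199, -0.2455]] mean [ 0.5199 -0.2455]
guide [[0.4753, -0.2701], [0.4738, -0.3702], [0.3422, -0.3663], [0.3457, -0.2673]] mean [ 0.4093 -0.3185]
  yaw -0.025749305678655285 -0.024952252668858116 size 0.1306389935619943 0.09956992621338655
bar [[0.409, -0.316]] mean [ 0.409 -0.316]
tub [[0.6205, -0.274]] mean [ 0.6205 -0.274 ]
tub2 [[0.7295, -0.2403]] mean [ 0.7295 -0.2403]
cup [[0.7091, 0.0012]] mean [0.7091 0.0012]
```

```bash
python3 -c "
from h import *
to(.409,-.317,.15,-.025)"
```

```text
t 0.25 pos [ 0.1769 -0.6251  0.2262] xax [0.962 0.272 0.   ] zax [-0.     0.001 -1.   ] yawx 0.2758 F [ 0.1 -0.2 -0.1] gap 0.092
shift tool [ 0.3072 -0.2332  0.0765] turn 0.3008 j7 -0.21032085782629137
```

```bash
python3 -m handwheel '[[0.05,0.04,-0.03,0.0,0],[0.05,0.04,-0.03,0.0,0],[0.05,0.04,-0.03,0.0,0],[0.05,0.04,-0.03,0.01,0],[0.05,0.04,-0.03,0.01,0]]' 20;  python3 -c "
from h import *
to(.409,-.317,.15,-.025)"
```

```text
clock: 0.88
ee_pos: [0.3292, -0.4259, 0.2055]
tool_rot: [3.112, 0.415, -0.0]
ft_force: [1.3, 0.0, 0.3]
finger_gap: 0.051
t 0.88 pos [ 0.3292 -0.4259  0.2055] xax [ 0.965  0.262 -0.001] zax [ 0.    -0.002 -1.   ] yawx 0.2653 F [1.3 0.  0.3] gap 0.051
shift tool [ 0.1056 -0.0843  0.0553] turn 0.2903 j7 -0.6182525083550506
```

```bash
python3 -m handwheel '[[0.05,0.036,-0.028,0.01,0],[0.05,0.036,-0.028,0.01,0],[0.05,0.034,-0.028,0.01,0],[0.05,0,0,0.01,0.145],[0.05,0,0,0.015,0.145]]';  python3 -c "
from h import *
to(.409,-.317,.10,-.025)
s=r.snapshot('wrist');cv2.imwrite('pics/w1.png',s['color'][:,:,::-1])
print(ray(s,320,200)[0])"
```

```text
clock: 1.5
ee_pos: [0.4158, -0.3086, 0.15]
tool_rot: [3.138, -0.037, 0.006]
ft_force: [-0.8, -0.0, -0.9]
finger_gap: 0.0502
t 1.5 pos [ 0.4158 -0.3086  0.15  ] xax [ 1.    -0.023  0.004] zax [ 0.004 -0.003 -1.   ] yawx -0.0234 F [-0.8 -0.  -0.9] gap 0.0502
shift tool [-0.0068  0.0084  0.05  ] turn 0.0016 j7 -1.2157369655267756
[ 0.48335644 -0.30942609  0.30779704]
```

View pics/w1.png

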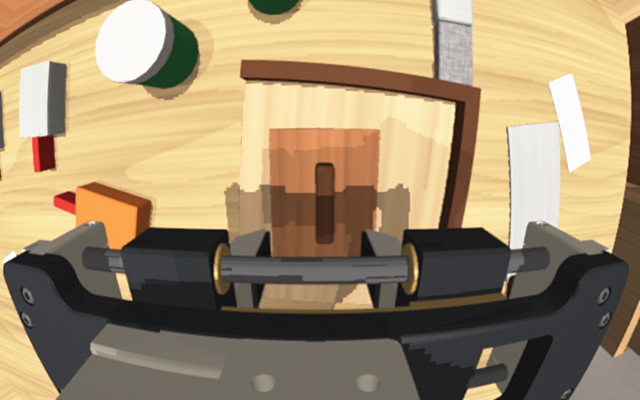

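```bash
python3 -c "
from h import *
s=r.snapshot('wrist')
crop(s,230,50,490,260,3,'w1c.png')
for n,u,v,z in [('bar',325,165,.056),('bar',325,243,.056),('barL',316,203,.056),('barR',334,203,.056)]: print(n,px(s,u,v,z,True))"
```

```text
bar [ 0.4479171  -0.31620792  0.056     ]
bar [ 0.38000119 -0.3148295   0.056     ]
barL [ 0.4162011  -0.30800821  0.056     ]
barR [ 0.41576699 -0.32304045  0.056     ]
```

View pics/w1c.png

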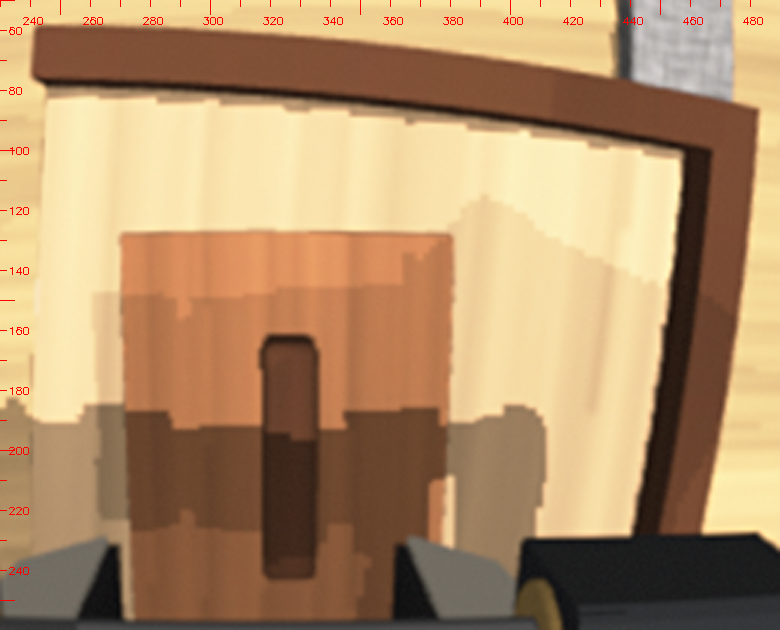

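```bash
python3 -c "
from h import *
s=r.snapshot('wrist')
for n,u,v,z in [('corner20',457,101,.02),('corner42',467,100,.042),('R42',451.5,227,.042),('F20',245,81,.02),('gFL',270,127,.03),('gFR',380,127.5,.03),('gL',271,220,.03)]: print(n,px(s,u,v,z,True))
to(.413,-.3155,.036,-.025)"
```

```text
corner20 [ 0.50630906 -0.4481902   0.02      ]
corner42 [ 0.50623737 -0.44804406  0.042     ]
R42 [ 0.38505518 -0.43922843  0.042     ]
F20 [ 0.52390234 -0.24485631  0.02      ]
gFL [ 0.47939548 -0.26869468  0.03      ]
gFR [ 0.47753864 -0.36702253  0.03      ]
gL [ 0.39285498 -0.26549224  0.03      ]
t 1.65 pos [ 0.4148 -0.3084  0.1496] xax [ 1.    -0.017  0.002] zax [ 0.002 -0.002 -1.   ] yawx -0.0169 F [-0.6 -0.2 -0.1] gap 0.0499
shift tool [-0.0019  0.007   0.1136] turn 0.0081 j7 -1.2082946264816372
```

```bash
python3 -m handwheel '[[0.05,-0.002,0.007,0.05,0.008],[0.05,0,0,0.05,0],[0.05,0,0,0.013,0],[0.0,0,0,0,0],[0.0,0,0,0,0]]' 15;  python3 -c "
from h import *
st()"
```

```text
clock: 2.28
ee_pos: [0.4169, -0.3209, 0.04]
tool_rot: [3.133, -0.025, 0.015]
ft_force: [-0.1, 0.1, 1.0]
finger_gap: 0.0345
t 2.27 pos [ 0.4169 -0.3209  0.04  ] xax [ 1.    -0.016  0.01 ] zax [ 0.009 -0.009 -1.   ] yawx -0.0162 F [-0.1  0.1  1. ] gap 0.0345
```

```bash
python3 -m handwheel '[[0.03,0,-0.004,0.004,0.01],[0.0,0,0,0,0],[0.0,0,0,0,0],[0.0,0,0,0,0],[0.0,0,0,0,0]]' 15;  python3 -c "
from h import *
st()"
```

```text
clock: 2.9
ee_pos: [0.4191, -0.318, 0.0391]
tool_rot: [3.129, -0.041, 0.022]
ft_force: [0.0, 0.1, -0.7]
finger_gap: 0.0158
t 2.9 pos [ 0.4191 -0.318   0.0391] xax [ 1.    -0.026  0.014] zax [ 0.014 -0.013 -1.   ] yawx -0.0262 F [ 0.   0.1 -0.7] gap 0.0158
```

```bash
python3 -m handwheel '[[0.0,0.005,0.02,0,0.03],[0.0,0.005,0.02,0,0.03],[0.0,0.005,0.02,0,0.005]]' 25;  python3 -c "
from h import *
st()
s=r.snapshot('wrist');crop(s,230,50,490,260,3,'w2c.png')"
```

```text
clock: 3.28
ee_pos: [0.4304, -0.378, 0.0392]
tool_rot: [3.129, -0.142, 0.019]
ft_force: [-0.3, -0.6, -2.5]
finger_gap: 0.0159
t 3.27 pos [ 0.4304 -0.378   0.0392] xax [ 0.996 -0.091  0.012] zax [ 0.012 -0.01  -1.   ] yawx -0.0909 F [-0.3 -0.6 -2.5] gap 0.0159
```

View pics/w2c.png

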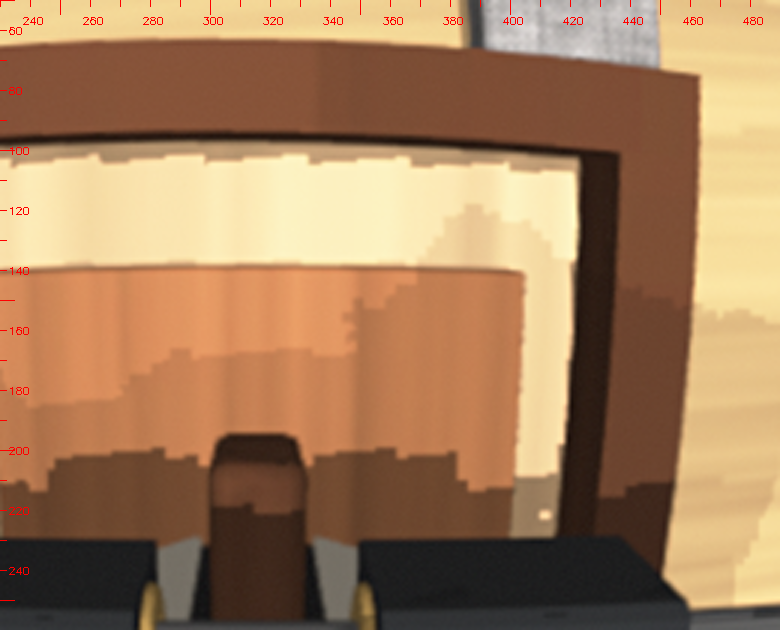

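```bash
python3 -m handwheel '[[0.0,0.008,0.006,0,0],[0.0,0.008,0.005,0,0],[0.0,0.006,0.003,0,0]]' 15;  python3 -c "
from h import *
st()
s=r.snapshot('wrist');crop(s,230,50,490,260,3,'w3c.png')"
```

```text
clock: 3.7
ee_pos: [0.4447, -0.3921, 0.038]
tool_rot: [3.137, -0.15, -0.006]
ft_force: [-11.0, 8.5, 13.9]
finger_gap: 0.0161
t 3.7 pos [ 0.4447 -0.3921  0.038 ] xax [ 0.995 -0.096 -0.004] zax [-0.004 -0.    -1.   ] yawx -0.0958 F [-11.    8.5  13.9] gap 0.0161
```

View pics/w3c.png

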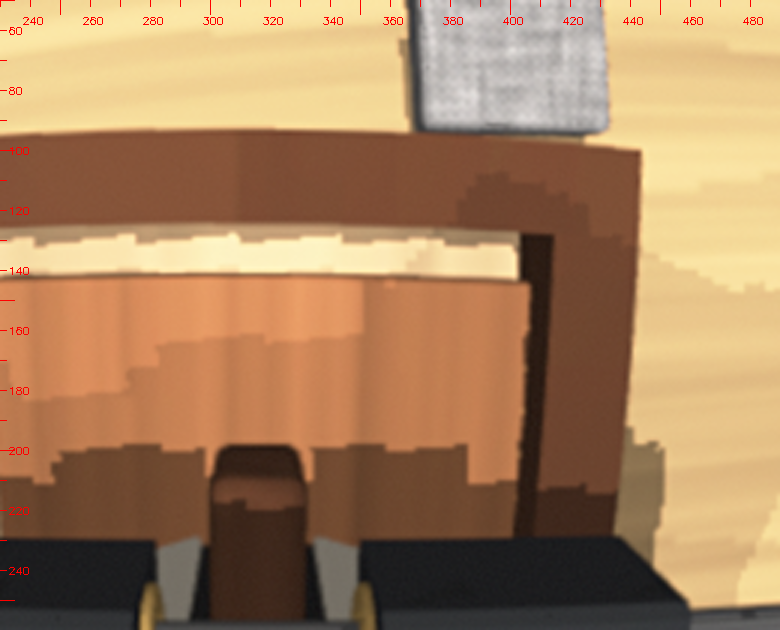

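```bash
python3 -m handwheel '[[0.0,0.006,0.002,-0.0005,0],[0.0,0.006,0.002,0,0]]' 15;  python3 -c "
from h import *
st()
s=r.snapshot('wrist');crop(s,230,50,490,260,3,'w4c.png')"
```

```text
clock: 4.0
ee_pos: [0.4542, -0.393, 0.0379]
tool_rot: [-3.133, 0.148, 0.018]
ft_force: [-11.6, 6.4, 13.1]
finger_gap: 0.0155
t 4.0 pos [ 0.4542 -0.393   0.0379] xax [ 0.995 -0.094 -0.012] zax [-0.011  0.006 -1.   ] yawx -0.0944 F [-11.6   6.4  13.1] gap 0.0155
```

View pics/w4c.png

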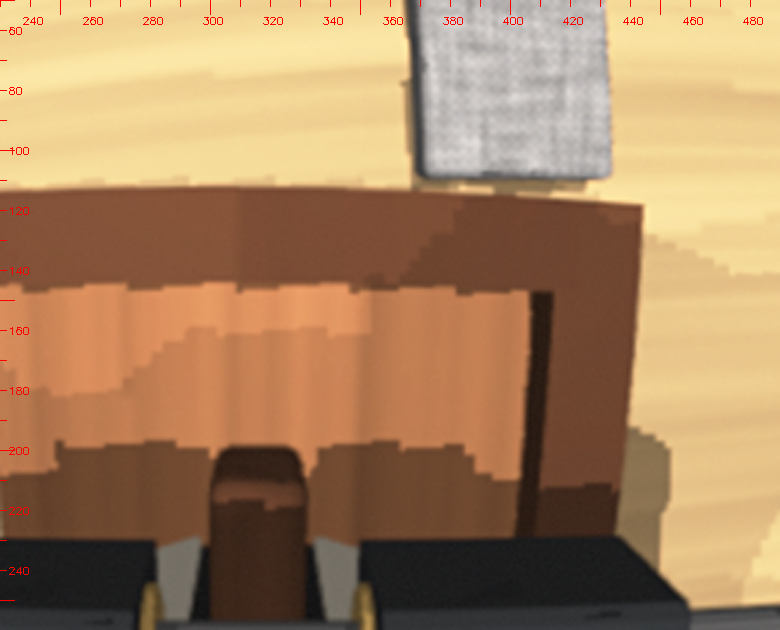

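```bash
python3 -m handwheel '[[0.0,0.006,0.002,0,0],[0.0,0.006,0.0,0,0]]' 15; python3 -m handwheel '[[0.0,0.006,0.004,0,0],[0.0,0.002,0.006,0,0]]' 15; python3 -c "
from h import *
st()
s=r.snapshot('wrist');crop(s,230,50,490,260,3,'w5c.png')"
```

```text
clock: 4.3
ee_pos: [0.4564, -0.3932, 0.037]
tool_rot: [-3.126, 0.15, 0.052]
ft_force: [-14.5, 2.0, 11.8]
finger_gap: 0.0163
clock: 4.55
ee_pos: [0.4576, -0.3933, 0.0362]
tool_rot: [-3.111, 0.145, 0.08]
ft_force: [-6.0, 16.3, 12.5]
finger_gap: 0.0159
t 4.55 pos [ 0.4576 -0.3933  0.0362] xax [ 0.994 -0.092 -0.052] zax [-0.05   0.028 -0.998] yawx -0.0922 F [-6.  16.3 12.5] gap 0.0159
```

View pics/w5c.png

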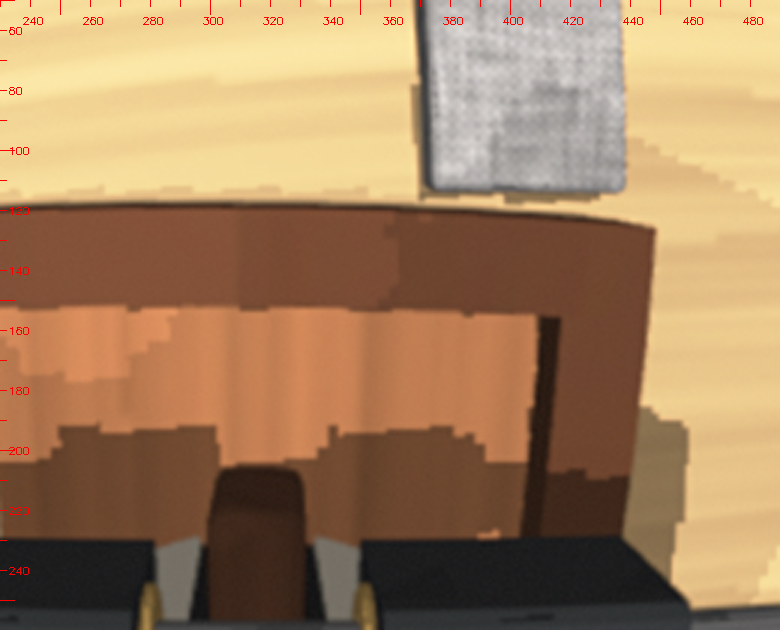

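```bash
python3 -m handwheel '[[0.04,0,0,0,0],[0.04,0,0,0,0],[0.04,0,0,-0.05,0],[0.04,0,0,-0.06,0]]' 15; python3 -c "
from h import *
st()
s=r.snapshot('wrist');crop(s,230,50,490,260,3,'w6c.png')"
```

```text
clock: 5.1
ee_pos: [0.4631, -0.3948, 0.1438]
tool_rot: [-3.106, 0.141, 0.086]
ft_force: [0.4, -1.2, 0.1]
finger_gap: 0.0397
t 5.1 pos [ 0.4631 -0.3948  0.1438] xax [ 0.994 -0.089 -0.057] zax [-0.054  0.034 -0.998] yawx -0.0896 F [ 0.4 -1.2  0.1] gap 0.0397
```

View pics/w6c.png

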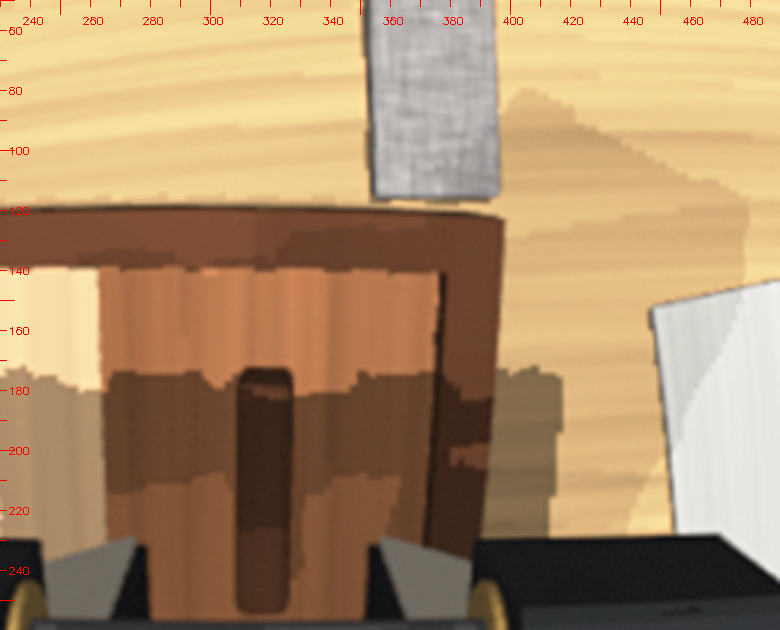

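```bash
python3 -m handwheel '[[0.05,0,-0.06,-0.005,0],[0.05,0,-0.06,-0.002,0],[0.05,0.00,-0.06,-0.002,0],[0.05,0.00,-0.06,-0.002,0],[0.05,0.00,-0.06,-0.002,0]]' 15; python3 -c "
from h import *
to(.468,.03,.15,0)
s=r.snapshot('top');crop(s,370,190,490,305,5,'t6c.png')"
```

```text
clock: 5.78
ee_pos: [0.504, -0.1032, 0.1761]
tool_rot: [-3.125, 0.165, 0.043]
ft_force: [1.5, 0.6, 1.0]
finger_gap: 0.0502
t 5.78 pos [ 0.504  -0.1032  0.1761] xax [ 0.994 -0.105 -0.028] zax [-0.027  0.014 -1.   ] yawx -0.1054 F [1.5 0.6 1. ] gap 0.0502
shift tool [-0.0491 -0.1283  0.0289] turn -0.1054 j7 -1.7204239368508356
```

View pics/t6c.png

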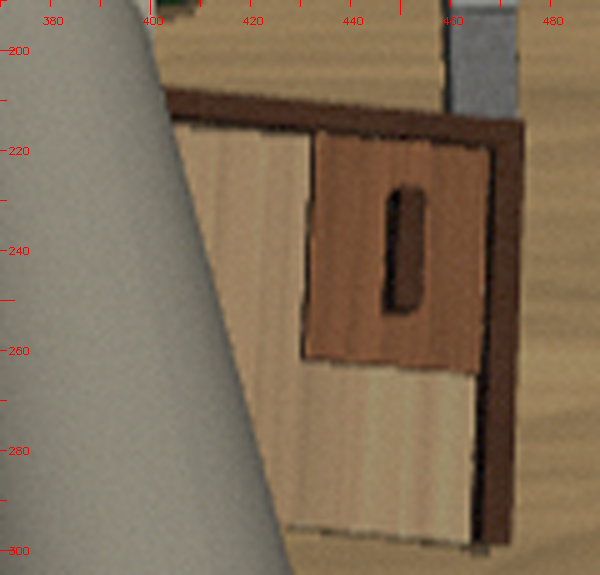

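```bash
python3 -m handwheel '[[0.05,-0.023,-0.058,0.0,0],[0.05,-0.023,-0.058,0.0,0],[0.05,0,-0.01,0.02,-0.04]]' 15; python3 -c "
from h import *
to(.468,.034,.12,-.065)
s=r.snapshot('wrist');cv2.imwrite('pics/w7.png',s['color'][:,:,::-1])"
```

```text
clock: 6.2
ee_pos: [0.4777, 0.0318, 0.1625]
tool_rot: [-3.122, 0.079, 0.021]
ft_force: [1.1, -0.7, -0.4]
finger_gap: 0.0502
t 6.2 pos [0.4777 0.0318 0.1625] xax [ 0.999 -0.051 -0.014] zax [-0.013  0.019 -1.   ] yawx -0.0507 F [ 1.1 -0.7 -0.4] gap 0.0502
shift tool [-0.0092 -0.0009  0.0427] turn 0.0143 j7 -1.9370095247169252
```

View pics/w7.png

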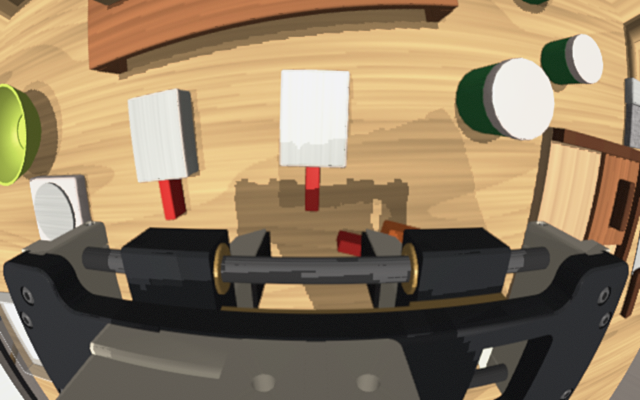

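```bash
python3 -c "
from h import *
s=r.snapshot('wrist')
for u,v,z in [(313,210,.032),(313,167,.032),(281,71,.036),(349,72,.036),(346,166,.036),(281,163,.036)]: print(px(s,u,v,z,True))
to(.468,.034,.012,-.065)"
```

```text
[0.45886524 0.03663284 0.032     ]
[0.50053798 0.03448827 0.032     ]
[0.59053924 0.05846521 0.036     ]
[ 0.5864363  -0.00197078  0.036     ]
[0.50081581 0.00413862 0.036     ]
[0.50641462 0.06350006 0.036     ]
t 6.3 pos [0.4761 0.029  0.16  ] xax [ 0.998 -0.054 -0.02 ] zax [-0.019  0.019 -1.   ] yawx -0.0539 F [ 0.4 -1.  -0.3] gap 0.05
shift tool [-0.0053 -0.0019  0.1482] turn 0.0111 j7 -1.935573760794134
```

```bash
python3 -m handwheel '[[0.05,-0.002,-0.003,0.05,0.01],[0.05,0,0,0.05,0],[0.05,0,0,0.03,0]]' 15; python3 -c "
from h import *
to(.471,.0355,.010,-.065)"
```

```text
clock: 6.68
ee_pos: [0.4796, 0.0295, 0.0307]
tool_rot: [-3.123, 0.115, 0.012]
ft_force: [-0.4, -0.2, -0.7]
finger_gap: 0.0499
t 6.67 pos [0.4796 0.0295 0.0307] xax [ 0.997 -0.073 -0.008] zax [-0.007  0.016 -1.   ] yawx -0.0736 F [-0.4 -0.2 -0.7] gap 0.0499
shift tool [-0.0088 -0.005   0.0208] turn -0.0086 j7 -2.12537190240283
```

```bash
python3 -m handwheel '[[0.05,-0.01,-0.006,0.02,0],[0.0,0,0,0.002,0],[0.0,0,0,0,0],[0,0,0,0,0]]' 15; python3 -c "
from h import *
to(.471,.0355,.010,-.065)
s=r.snapshot('wrist');cv2.imwrite('pics/w8.png',s['color'][:,:,::-1])"
```

```text
clock: 7.18
ee_pos: [0.4731, 0.0312, 0.008]
tool_rot: [-3.125, 0.13, 0.01]
ft_force: [-0.4, -0.2, -0.2]
finger_gap: 0.0248
t 7.17 pos [0.4731 0.0312 0.008 ] xax [ 0.997 -0.083 -0.007] zax [-0.006  0.014 -1.   ] yawx -0.0829 F [-0.4 -0.2 -0.2] gap 0.0248
shift tool [-0.0024 -0.0041 -0.0019] turn -0.0179 j7 -2.1732783507360804
```

View pics/w8.png

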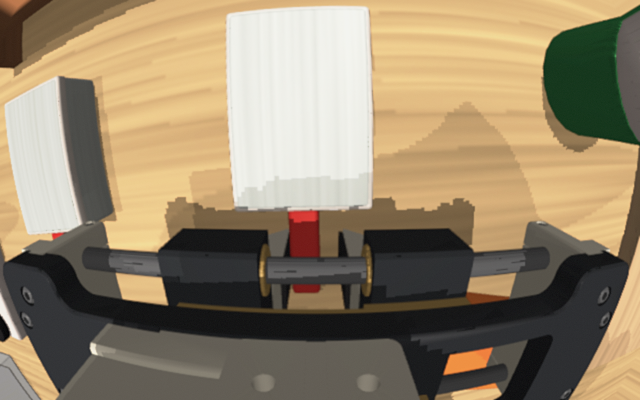

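```bash
python3 -m handwheel '[[0.0,0,-0.003,-0.002,-0.01],[0.0,0,0,0.0,0],[0.0,0,0,0,0]]' 20; python3 -c "
from h import *
st()
# shelf frame
c=np.array([.637,.0758]);y=.0708
a=np.array([np.cos(y),np.sin(y)]);b=np.array([-a[1],a[0]])
for s_y in [-.039]:
  P=c+a*(.050-.075)+b*s_y; print(P)
to(P[0],P[1],.01,.0708)"
```

```text
clock: 7.6
ee_pos: [0.4743, 0.034, 0.0114]
tool_rot: [-3.126, 0.114, 0.007]
ft_force: [0.4, 0.7, -2.1]
finger_gap: 0.0138
t 7.6 pos [0.4743 0.034  0.0114] xax [ 0.997 -0.073 -0.005] zax [-0.004  0.014 -1.   ] yawx -0.0727 F [ 0.4  0.7 -2.1] gap 0.0138
[0.61482153 0.03512918]
t 7.6 pos [0.4743 0.034  0.0114] xax [ 0.997 -0.073 -0.005] zax [-0.004  0.014 -1.   ] yawx -0.0727 F [ 0.4  0.7 -2.1] gap 0.0138
shift tool [ 0.14   -0.0113  0.0008] turn -0.1435 j7 -2.167618220408296
```

```bash
python3 -m handwheel '[[0.0,0,0,0,-0.05],[0.0,0,0,0.0,-0.05],[0.0,0.005,0,0,-0.04],[0.0,0.02,0,0,0],[0.0,0.02,0,0,0]]' 25; python3 -c "
from h import *
to(.6148,.044,.01,.0708)
s=r.snapshot('top');crop(s,210,120,360,270,5,'t9.png')
s=r.snapshot('wrist');cv2.imwrite('pics/w9.png',s['color'][:,:,::-1])"
```

```text
clock: 8.22
ee_pos: [0.5181, 0.0364, 0.0105]
tool_rot: [-3.127, -0.115, 0.011]
ft_force: [-0.4, 0.0, -0.6]
finger_gap: 0.0138
t 8.22 pos [0.5181 0.0364 0.0105] xax [ 0.997  0.073 -0.007] zax [-0.008  0.012 -1.   ] yawx 0.0735 F [-0.4  0.  -0.6] gap 0.0138
shift tool [ 0.097  -0.0005 -0.0001] turn 0.0027 j7 -2.029868197673128
```

View pics/t9.png

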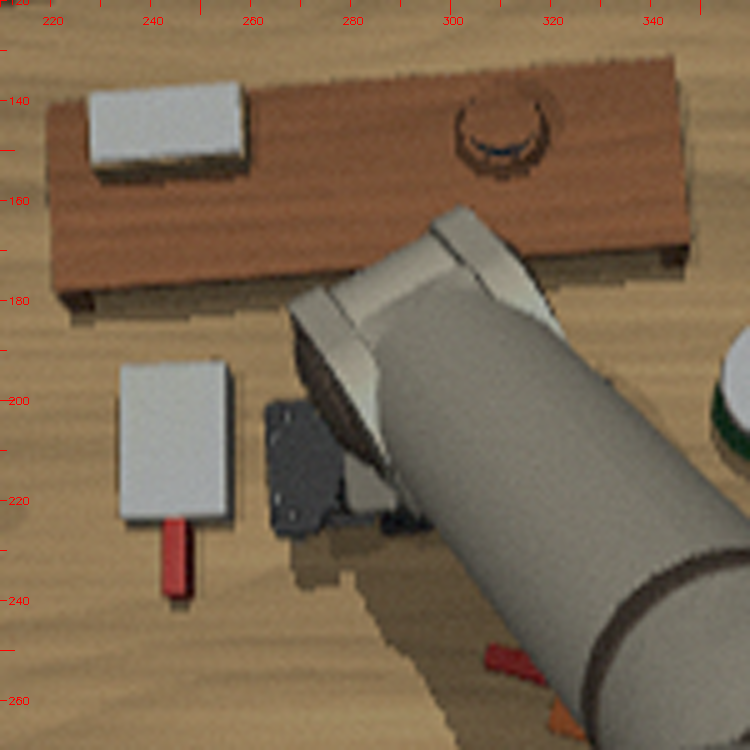

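View pics/w9.png

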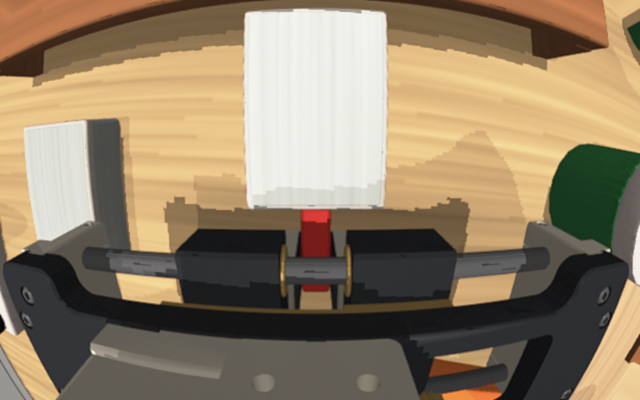

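```bash
python3 -m handwheel '[[0.0,0.02,0,0,0],[0.0,0.02,0,0.0,0],[0.0,0.02,0,0,0],[0.0,0.015,0,0,0]]' 25; python3 -c "
from h import *
to(.6148,.044,.01,.0708)
s=r.snapshot('wrist');cv2.imwrite('pics/w10.png',s['color'][:,:,::-1])"
```

```text
clock: 8.82
ee_pos: [0.5913, 0.042, 0.0097]
tool_rot: [-3.127, -0.117, 0.017]
ft_force: [-2.4, 0.2, 1.7]
finger_gap: 0.014
t 8.82 pos [0.5913 0.042  0.0097] xax [ 0.997  0.075 -0.011] zax [-0.012  0.012 -1.   ] yawx 0.0747 F [-2.4  0.2  1.7] gap 0.014
shift tool [ 0.0236 -0.0002 -0.0005] turn 0.0039 j7 -1.9927779774352032
```

View pics/w10.png

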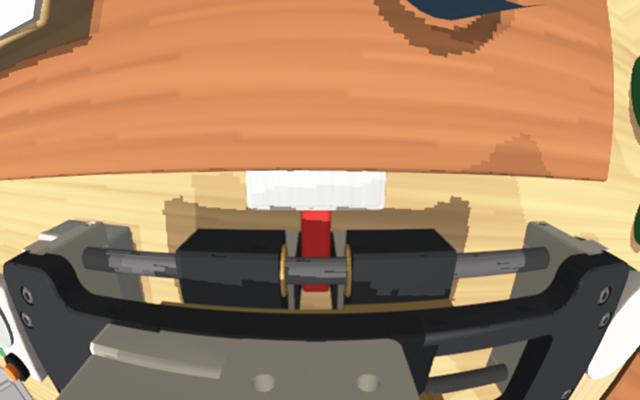

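```bash
python3 -c "
from h import *
s=r.snapshot('wrist')
print(px(s,316,172,.057,True),px(s,316,209,.036,True),px(s,150,174,.057,True),px(s,500,174,.057,True),px(s,605,181,.057,True),px(s,316,291,.032,True))"
```

```text
[0.64392327 0.04528252 0.057     ] [0.62383744 0.04397824 0.036     ] [0.63914015 0.11163338 0.057     ] [ 0.6502792  -0.02909284  0.057     ] [ 0.65530066 -0.10252216  0.057     ] [0.57943626 0.04065763 0.032     ]
```

```bash
python3 -m handwheel '[[0.0,0.014,0,0,0],[0.0,0.013,0,0.0,0]]' 25; python3 -c "
from h import *
st()
s=r.snapshot('wrist');crop(s,200,130,420,300,3,'w11.png')"
```

```text
clock: 9.18
ee_pos: [0.6162, 0.0438, 0.0095]
tool_rot: [-3.128, -0.118, 0.021]
ft_force: [-3.4, -0.2, 3.9]
finger_gap: 0.0137
t 9.18 pos [0.6162 0.0438 0.0095] xax [ 0.997  0.075 -0.013] zax [-0.014  0.011 -1.   ] yawx 0.0753 F [-3.4 -0.2  3.9] gap 0.0137
```

View pics/w11.png

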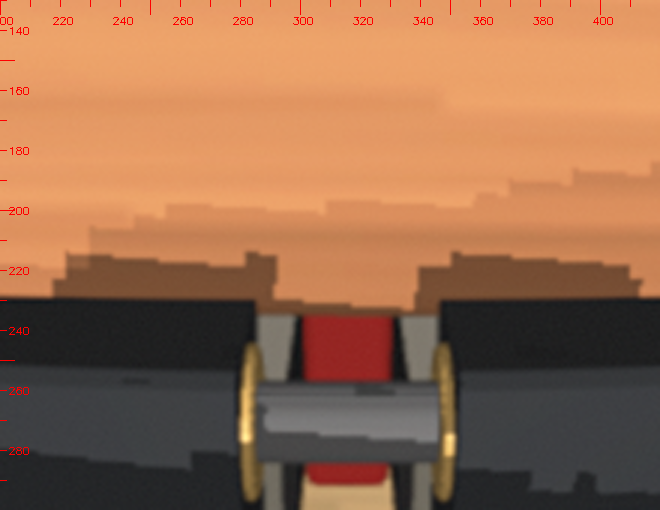

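```bash
python3 -c "
from h import *
s=r.snapshot('wrist')
print(px(s,316,235,.057,True),px(s,316,291,.032,True))"
python3 -m handwheel '[[0.0,0.004,0,-0.001,0],[0.03,0,0,-0.001,0],[0.035,-0.002,0,0,0],[0.035,-0.01,0,-0.03,0],[0.035,-0.01,0,-0.05,0]]' 25; python3 -c "
from h import *
to(.475,.187,.15,.04)"
```

```text
[0.64470271 0.04528856 0.057     ] [0.60428251 0.0424378  0.032     ]
clock: 9.9
ee_pos: [0.5959, 0.0412, 0.0887]
tool_rot: [-3.127, -0.118, 0.033]
ft_force: [0.3, -0.1, 0.4]
finger_gap: 0.0349
t 9.9 pos [0.5959 0.0412 0.0887] xax [ 0.997  0.075 -0.02 ] zax [-0.021  0.011 -1.   ] yawx 0.0754 F [ 0.3 -0.1  0.4] gap 0.0349
shift tool [-0.1108 -0.1552 -0.0571] turn 0.0354 j7 -1.929198575855485
```

```bash
python3 -m handwheel '[[0.05,-0.03,-0.02,-0.05,0],[0.05,-0.04,-0.045,-0.01,0],[0.05,-0.04,-0.045,0.0,0],[0.05,0,-0.045,0,0]]' 25; python3 -c "
from h import *
to(.475,.187,.12,.04)
s=r.snapshot('wrist');cv2.imwrite('pics/w12.png',s['color'][:,:,::-1])"
```

```text
clock: 10.4
ee_pos: [0.4758, 0.1856, 0.1584]
tool_rot: [-3.131, -0.103, 0.018]
ft_force: [2.0, 0.2, -0.4]
finger_gap: 0.0498
t 10.4 pos [0.4758 0.1856 0.1584] xax [ 0.998  0.066 -0.011] zax [-0.012  0.009 -1.   ] yawx 0.066 F [ 2.   0.2 -0.4] gap 0.0498
shift tool [-0.0003 -0.0011  0.0384] turn 0.026 j7 -2.194332507218005
```

View pics/w12.png

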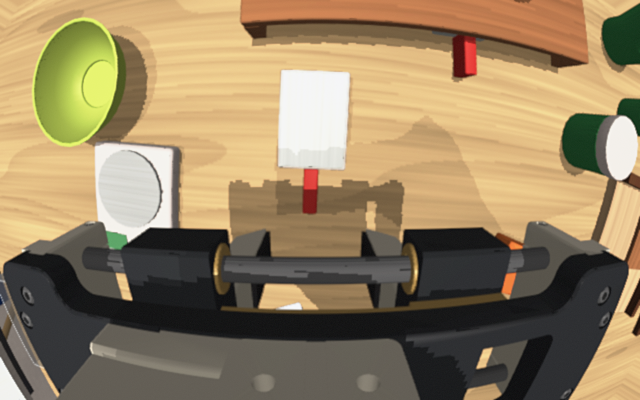

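```bash
python3 -c "
from h import *
s=r.snapshot('wrist')
for u,v,z in [(310,213,.032),(311,168,.032),(281,70,.036),(350,72,.036),(344,169,.036),(277,166,.036)]: print(px(s,u,v,z,True))
to(.472,.187,.012,.04)"
```

```text
[0.45640729 0.19979472 0.032     ]
[0.50009405 0.20188691 0.032     ]
[0.58866475 0.23513564 0.036     ]
[0.59118075 0.17343082 0.036     ]
[0.50217685 0.17156246 0.036     ]
[0.50038322 0.23321388 0.036     ]
t 10.5 pos [0.4773 0.1917 0.1594] xax [ 0.997  0.074 -0.008] zax [-0.009  0.014 -1.   ] yawx 0.0739 F [-0.7  0.1  0.3] gap 0.0499
shift tool [-0.0045  0.0065  0.1474] turn 0.0339 j7 -2.19303006682508
```

```bash
cat >> h.py <<'E'
import pickle
def snap(n,name):
    s=r.snapshot(n); pickle.dump(s,open('last_%s.pkl'%n,'wb')); cv2.imwrite('pics/'+name,s['color'][:,:,::-1]); return s
def last(n): return pickle.load(open('last_%s.pkl'%n,'rb'))
E
python3 -c "
from h import *
s=snap('wrist','w13.png');st();crop(s,200,50,420,240,3,'w13c.png')"
```

```text
t 10.55 pos [0.4781 0.1887 0.1588] xax [ 0.997  0.071 -0.009] zax [-0.01   0.012 -1.   ] yawx 0.0712 F [ 0.9  0.  -0.2] gap 0.0501
```

View pics/w13c.png

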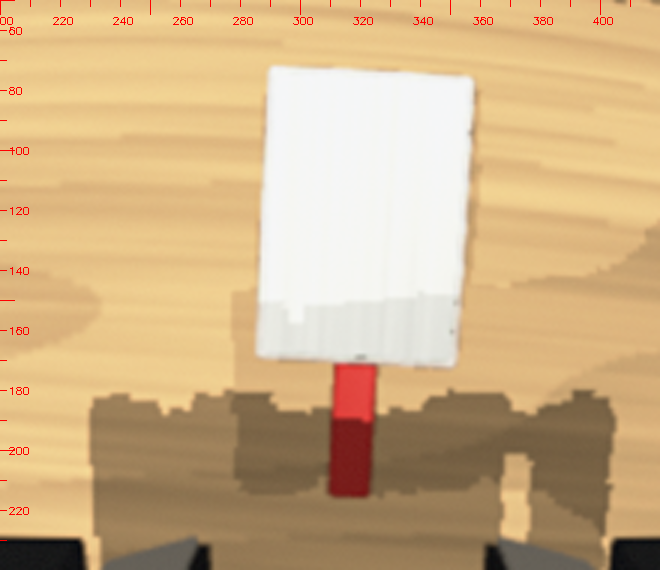

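```bash
python3 -c "
from h import *
s=last('wrist')
for u,v,z in [(316.5,215,.032),(318.5,171,.032),(290,72.5,.036),(358,75.5,.036),(352,172,.036),(285.5,168.5,.036)]: print(px(s,u,v,z,True))
to(.472,.188,.012,.04)"
```

```text
[0.45601037 0.19089304 0.032     ]
[0.49888671 0.19225428 0.032     ]
[0.58766069 0.22443147 0.036     ]
[0.58972512 0.16366984 0.036     ]
[0.50111373 0.16148997 0.036     ]
[0.49965147 0.22270812 0.036     ]
t 10.55 pos [0.4781 0.1887 0.1588] xax [ 0.997  0.071 -0.009] zax [-0.01   0.012 -1.   ] yawx 0.0712 F [ 0.9  0.  -0.2] gap 0.0501
shift tool [-0.0048  0.0021  0.1469] turn 0.0312 j7 -2.1911397453825057
```

```bash
python3 -m handwheel '[[0.05,-0.005,-0.001,0.05,0],[0.05,0,0,0.05,0],[0.05,0,0,0.03,0],[0.05,0,0,0.005,0]]' 15; python3 -c "
from h import *
to(.472,.1905,.010,.07)"
```

```text
clock: 11.05
ee_pos: [0.4749, 0.1861, 0.021]
tool_rot: [-3.13, -0.103, 0.008]
ft_force: [0.3, -1.0, 0.1]
finger_gap: 0.0499
t 11.05 pos [0.4749 0.1861 0.021 ] xax [ 0.998  0.066 -0.005] zax [-0.006  0.01  -1.   ] yawx 0.0659 F [ 0.3 -1.   0.1] gap 0.0499
shift tool [-0.0026 -0.0044  0.0111] turn -0.0041 j7 -2.3610210346289664
```

```bash
python3 -m handwheel '[[0.03,-0.003,-0.005,0.010,0],[0.0,0,0,0.0,0],[0.0,0,0,0,0],[0,0,0,0,0]]' 20; python3 -c "
from h import *
to(.472,.1905,.010,.0708)"
```

```text
clock: 11.55
ee_pos: [0.474, 0.1911, 0.0133]
tool_rot: [-3.129, -0.1, 0.001]
ft_force: [-0.7, -0.2, 0.1]
finger_gap: 0.0146
t 11.55 pos [0.474  0.1911 0.0133] xax [ 0.998  0.064 -0.001] zax [-0.001  0.011 -1.   ] yawx 0.064 F [-0.7 -0.2  0.1] gap 0.0146
shift tool [-0.002   0.0005  0.0033] turn -0.0068 j7 -2.385252157428539
```

```bash
python3 -m handwheel '[[0.0,0.01,0.002,0,-0.006],[0.0,0.02,0.003,0.0,0],[0.0,0.02,0.003,0,0],[0,0.02,0.002,0,0],[0,0.02,0.0,0,0]]' 25; python3 -c "
from h import *
to(.613,.195,.010,.0708)
s=snap('wrist','w14.png')"
```

```text
clock: 12.18
ee_pos: [0.5679, 0.1855, 0.0137]
tool_rot: [-3.131, -0.112, 0.002]
ft_force: [-1.2, -0.3, -1.7]
finger_gap: 0.0139
t 12.18 pos [0.5679 0.1855 0.0137] xax [ 0.997  0.071 -0.001] zax [-0.002  0.009 -1.   ] yawx 0.0715 F [-1.2 -0.3 -1.7] gap 0.0139
shift tool [ 0.0457 -0.0062  0.0037] turn 0.0007 j7 -2.2667279985041024
```

View pics/w14.png

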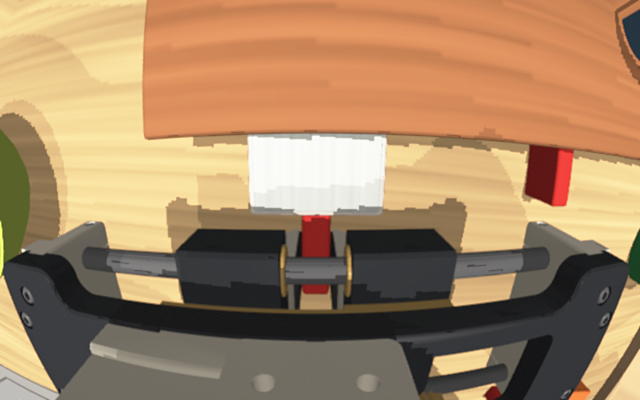

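```bash
python3 -c "
from h import *
s=last('wrist')
print(px(s,316,135,.057,True),px(s,316,213,.036,True),px(s,146,138,.057,True),px(s,249,135,.057,True))"
python3 -m handwheel '[[0.0,0.02,0.0,0,0],[0.0,0.02,0.0,0.0,0]]' 25; python3 -c "
from h import *
st()
s=snap('wrist','w15.png');crop(s,200,130,420,300,3,'w15c.png')"
```

```text
[0.63110544 0.18959955 0.057     ] [0.59504875 0.18710916 0.036     ] [0.62758474 0.25892718 0.057     ] [0.6296775  0.21449225 0.057     ]
clock: 12.48
ee_pos: [0.6116, 0.1874, 0.0136]
tool_rot: [-3.131, -0.11, -0.0]
ft_force: [0.7, -0.1, -1.1]
finger_gap: 0.0139
t 12.47 pos [0.6116 0.1874 0.0136] xax [0.998 0.07  0.   ] zax [-0.     0.009 -1.   ] yawx 0.07 F [ 0.7 -0.1 -1.1] gap 0.0139
```

View pics/w15.png

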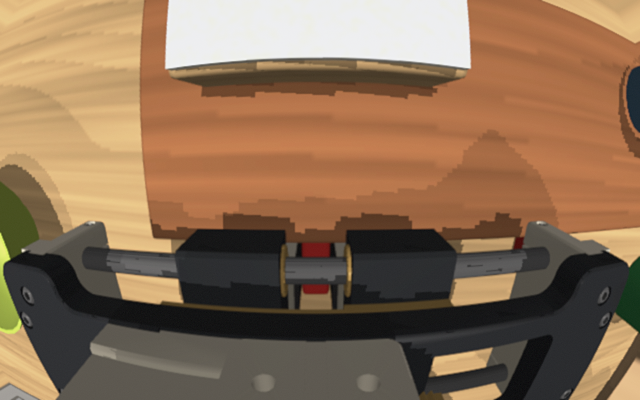

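```bash
python3 -m handwheel '[[0.03,0,0,0,0],[0.035,0,0,0,0],[0.035,-0.01,0,-0.03,0],[0.035,-0.02,0,-0.055,0],[0.0,-0.03,0,-0.05,0]]' 25; python3 -c "
from h import *
to(.394,.377,.15,.7)
s=snap('wrist','w16.png')"
```

```text
clock: 13.15
ee_pos: [0.5493, 0.1803, 0.1476]
tool_rot: [-3.132, -0.107, 0.008]
ft_force: [0.9, -0.5, 0.9]
finger_gap: 0.0291
t 13.15 pos [0.5493 0.1803 0.1476] xax [ 0.998  0.068 -0.005] zax [-0.006  0.008 -1.   ] yawx 0.0684 F [ 0.9 -0.5  0.9] gap 0.0291
shift tool [-0.1415 -0.2069  0.    ] turn -0.6316 j7 -2.169619364082738
```

View pics/w16.png

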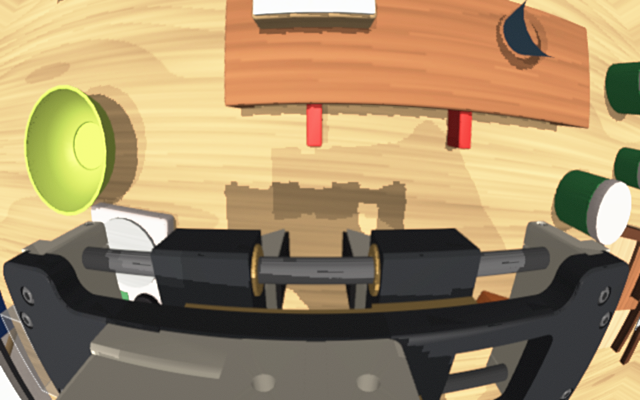

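```bash
python3 -m handwheel '[[0,0,0,0,-0.16],[0,0,0,0,-0.16],[0,0,0,0,-0.16],[0,0,0,0,-0.16]]' 25; python3 -c "
from h import *
to(.394,.377,.15,.7)"
```

```text
clock: 13.7
ee_pos: [0.5452, 0.1825, 0.1579]
tool_rot: [-2.93, -1.129, -0.011]
ft_force: [-1.2, -0.8, -0.4]
finger_gap: 0.0005
t 13.7 pos [0.5452 0.1825 0.1579] xax [0.741 0.671 0.007] zax [ 0.006  0.004 -1.   ] yawx 0.7358 F [-1.2 -0.8 -0.4] gap 0.0005
shift tool [ 0.0184 -0.2457  0.0079] turn 0.0358 j7 -1.5889310937046641
```

```bash
python3 -m handwheel '[[0,-0.008,-0.06,0,0],[0,-0.008,-0.06,0,0],[0,-0.008,-0.06,0,0],[0,-0.01,-0.06,0,0]]' 25; python3 -c "
from h import *
s=snap('wrist','w17.png')
to(.394,.377,.15,.7)"
```

```text
clock: 14.2
ee_pos: [0.3569, 0.3368, 0.157]
tool_rot: [2.935, 1.118, 0.015]
ft_force: [-0.1, 1.2, -0.1]
finger_gap: 0.0005
t 14.25 pos [0.3484 0.3429 0.1577] xax [0.739 0.673 0.009] zax [ 0.006  0.007 -1.   ] yawx 0.7389 F [-6.3  4.7  0.3] gap 0.0001
shift tool [0.0565 0.0055 0.0082] turn 0.0389 j7 -2.0340718244375147
```

View pics/w17.png

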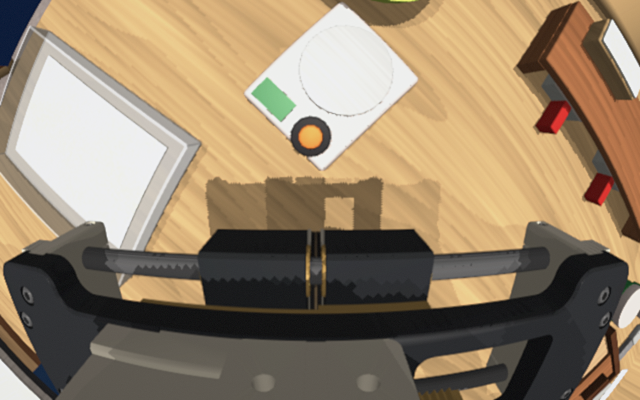

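```bash
python3 -c "
from h import *
s=snap('wrist','w18.png');crop(s,230,0,430,190,4,'w18c.png');st()"
```

```text
t 14.3 pos [0.3517 0.3408 0.1576] xax [0.738 0.674 0.009] zax [ 0.008  0.005 -1.   ] yawx 0.7401 F [-0.5 -0.2  0.8] gap 0.0002
```

View pics/w18c.png

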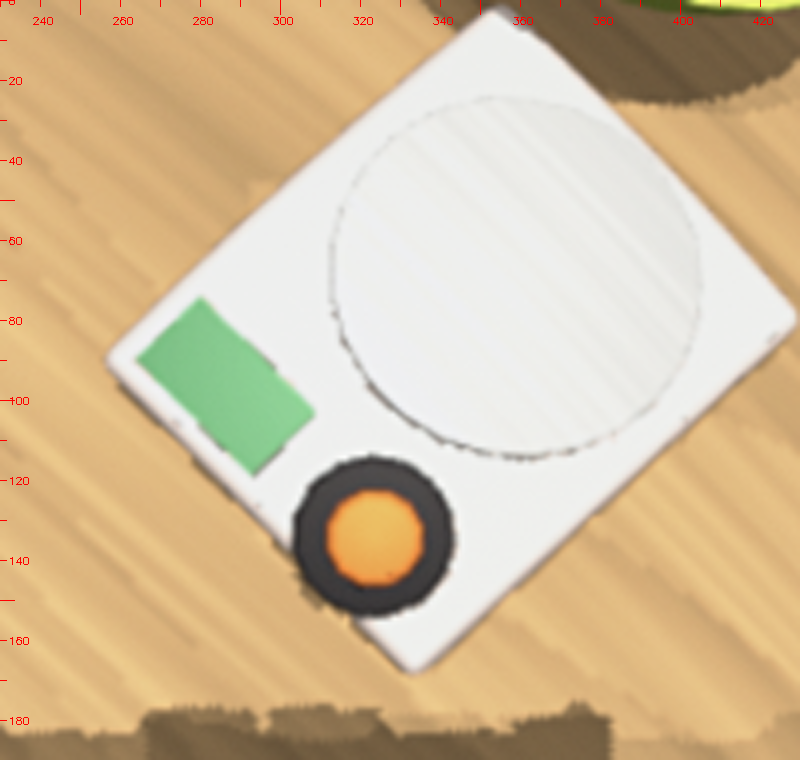

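```bash
python3 -c "
from h import *
s=last('wrist')
for z in (.022,.03,.036): print(z,px(s,323.5,134,z,True), px(s,358.5,69,.028,True))
s=snap('side','s18.png');crop(s,220,290,320,385,8,'s18c.png')
s=snap('top','t18.png');crop(s,140,200,220,280,8,'t18c.png')"
```

```text
0.022 [0.39636597 0.37602263 0.022     ] [0.4637566  0.39404067 0.028     ]
0.03 [0.3964068  0.37634604 0.03      ] [0.4637566  0.39404067 0.028     ]
0.036 [0.39643742 0.37658859 0.036     ] [0.4637566  0.39404067 0.028     ]
```

View pics/s18c.png

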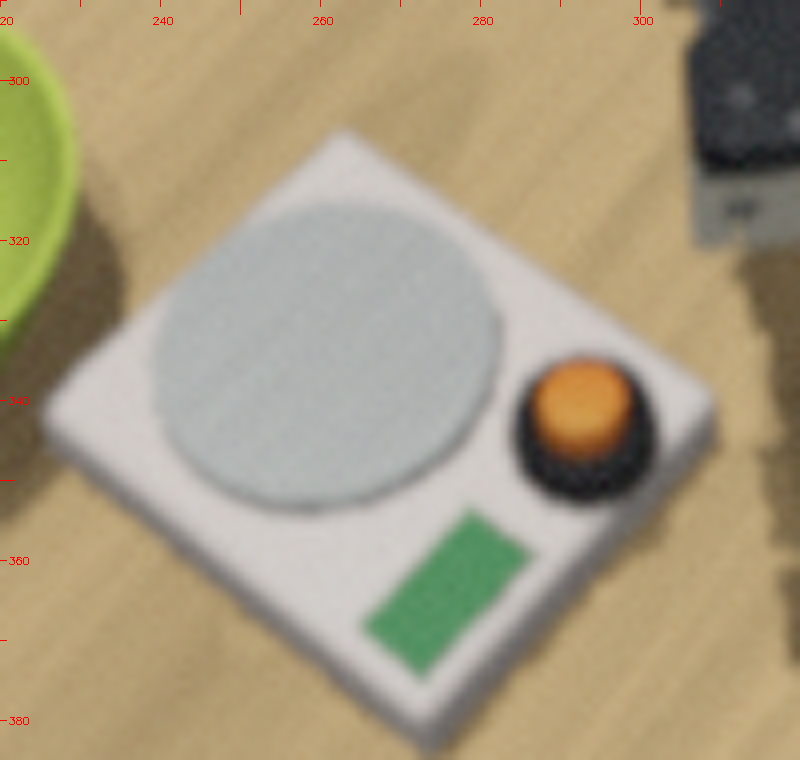

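View pics/t18c.png

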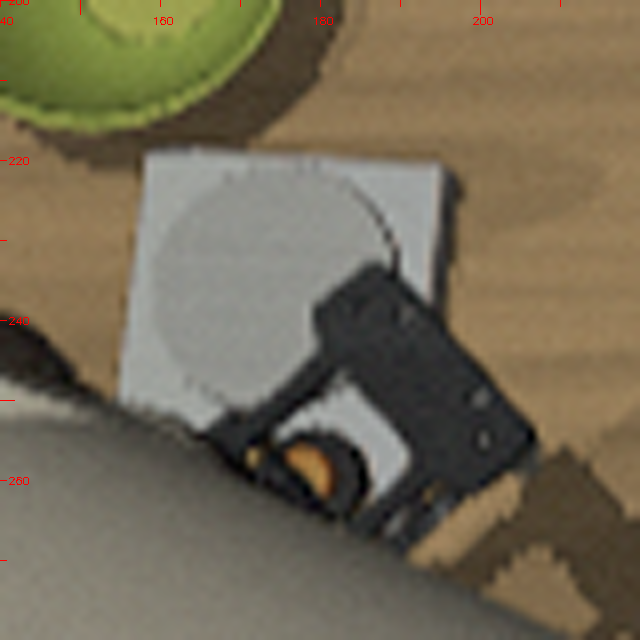

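```bash
python3 -c "
from h import *
s=last('wrist');t=last('side')
for z in (.022,.03,.036,.042,.05): print(z,px(s,323.5,134,z,True), px(t,292.9,340,z))
for z in (.022,.028,.034): print(z,px(s,358.5,69,z,True), px(t,220+325/8,290+358/8,z))
o,_=st()
to(.3965,.3766,.06)"
```

```text
0.022 [0.39636597 0.37602263 0.022     ] [0.40193898 0.36734136 0.022     ]
0.03 [0.3964068  0.37634604 0.03      ] [0.39855353 0.3712121  0.03      ]
0.036 [0.39643742 0.37658859 0.036     ] [0.39601444 0.37411516 0.036     ]
0.042 [0.39646804 0.37683115 0.042     ] [0.39347535 0.37701821 0.042     ]
0.05 [0.39650887 0.37715456 0.05      ] [0.39008991 0.38088896 0.05      ]
0.022 [0.46513026 0.39416868 0.022     ] [0.46387418 0.39467903 0.022     ]
0.028 [0.4637566  0.39404067 0.028     ] [0.46081508 0.39735255 0.028     ]
0.034 [0.46238295 0.39391265 0.034     ] [0.45775598 0.40002608 0.034     ]
t 14.4 pos [0.3573 0.3367 0.1571] xax [0.744 0.668 0.008] zax [ 0.009  0.002 -1.   ] yawx 0.7322 F [ 1.  -0.9  0.5] gap 0.0004
t 14.4 pos [0.3573 0.3367 0.1571] xax [0.744 0.668 0.008] zax [ 0.009  0.002 -1.   ] yawx 0.7322 F [ 1.  -0.9  0.5] gap 0.0004
shift tool [ 0.055  -0.004   0.0975]
```

```bash
python3 -m handwheel '[[0,0.03,-0.002,0.03,0],[0,0.025,-0.002,0.03,0],[0,0,0,0.03,0],[0,0,0,0,0]]' 25; python3 -c "
from h import *
to(.396,.376,.05)"
```

```text
clock: 14.9
ee_pos: [0.4048, 0.371, 0.0649]
tool_rot: [2.932, 1.106, 0.02]
ft_force: [0.1, -0.4, 0.6]
finger_gap: 0.0006
t 14.9 pos [0.4048 0.371  0.0649] xax [0.751 0.661 0.009] zax [ 0.015 -0.003 -1.   ] yawx 0.7217 F [ 0.1 -0.4  0.6] gap 0.0006
shift tool [-0.0034 -0.0097  0.0147]
```

```bash
python3 -m handwheel '[[0,-0.003,-0.01,0.015,0],[0,0,0,0,0]]' 25; python3 -c "
from h import *
to(.396,.376,.045)"
```

```text
clock: 15.15
ee_pos: [0.3971, 0.3761, 0.0502]
tool_rot: [2.933, 1.103, 0.022]
ft_force: [0.3, 0.3, 1.3]
finger_gap: 0.0004
t 15.15 pos [0.3971 0.3761 0.0502] xax [0.752 0.659 0.011] zax [ 0.016 -0.002 -1.   ] yawx 0.7193 F [0.3 0.3 1.3] gap 0.0004
shift tool [-0.0009 -0.0007  0.0052]
```

```bash
for i in 1 2; do python3 -m handwheel '[[0,0,0,0.006,0]]' 25; done; python3 -m handwheel '[[0,0,0,0.004,0]]' 25;python3 -m handwheel '[[0,0,0,0.004,0]]' 25
```

```text
clock: 15.28
ee_pos: [0.3979, 0.3767, 0.0452]
tool_rot: [2.934, 1.103, 0.026]
ft_force: [1.8, -0.2, 1.2]
finger_gap: 0.0002
clock: 15.4
ee_pos: [0.398, 0.3767, 0.0395]
tool_rot: [2.934, 1.103, 0.027]
ft_force: [-2.3, -2.0, 4.2]
finger_gap: 0.0003
clock: 15.52
ee_pos: [0.3982, 0.3769, 0.0374]
tool_rot: [2.932, 1.103, 0.028]
ft_force: [-8.3, -10.7, 44.4]
finger_gap: 0.0004
clock: 15.65
ee_pos: [0.3983, 0.377, 0.0371]
tool_rot: [2.928, 1.102, 0.03]
ft_force: [-11.4, -15.1, 55.4]
finger_gap: 0.0005
```

```bash
python3 -c "
from h import *
st()
s=snap('side','s19.png');crop(s,260,300,340,370,8,'s19c.png')
st()
"
```

```text
t 15.65 pos [0.3983 0.377  0.0371] xax [0.752 0.659 0.014] zax [ 0.023 -0.005 -1.   ] yawx 0.7197 F [-11.4 -15.1  55.4] gap 0.0005
t 15.7 pos [0.3983 0.3769 0.0374] xax [0.752 0.659 0.014] zax [ 0.023 -0.005 -1.   ] yawx 0.7199 F [-10.6 -11.9  44.1] gap 0.0005
```

View pics/s19c.png

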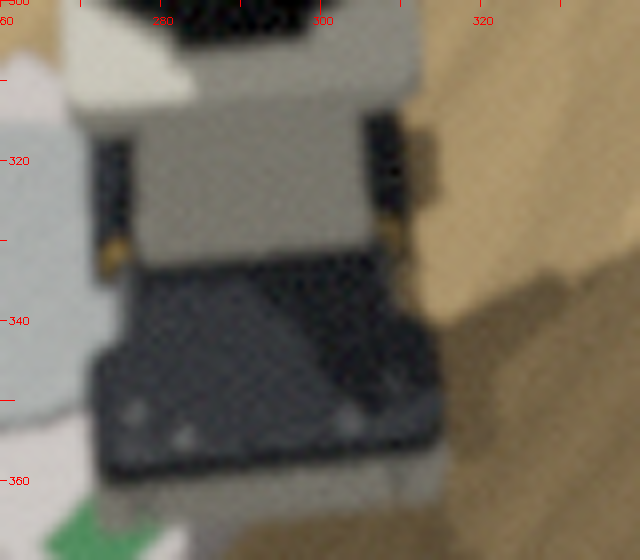

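```bash
for i in 1 2 3 4 5 6; do python3 -m handwheel '[[0,0,0,-0.0015,0]]' 25 | grep -E "ee_pos|force"; done
```

```text
ee_pos: [0.3982, 0.377, 0.0404]
ft_force: [-1.9, -1.6, 2.5]
ee_pos: [0.3983, 0.3771, 0.0426]
ft_force: [-1.4, -0.4, 2.2]
ee_pos: [0.3983, 0.3771, 0.0441]
ft_force: [-1.1, -1.2, 1.2]
ee_pos: [0.3984, 0.3771, 0.0454]
ft_force: [-0.3, -0.7, -0.2]
ee_pos: [0.3985, 0.377, 0.0466]
ft_force: [0.4, -0.6, 0.8]
ee_pos: [0.3985, 0.377, 0.0479]
ft_force: [0.8, -0.1, -0.8]
```

```bash
cat > f.py <<'E'
from h import *
F=[];z=[]
for i in range(4):
    r.snapshot('side'); o=r.get_obs(); F.append(o['ft_force'][2]); z.append(o['ee_pos'][2])
print("z",np.round(np.mean(z),4),"Fz",np.round(np.mean(F),2),np.round(F,1))
E
python3 f.py
for i in 1 2 3 4 ; do python3 -m handwheel '[[0,0,0,0.002,0]]' 25 >/dev/null;python3 f.py; done
```

```text
z 0.0481 Fz 0.03 [ 0.   0.1 -0.   0. ]
z 0.0458 Fz -0.08 [ 0.1 -0.8 -0.3  0.6]
z 0.0439 Fz 1.3 [0.5 2.  0.7 2. ]
z 0.042 Fz 2.29 [2.7 2.3 2.2 2. ]
z 0.04 Fz 3.18 [3.7 2.6 2.9 3.5]
```

```bash
python3 -m handwheel '[[0,0,0,0.002,0]]' 25 >/dev/null;python3 f.py; python3 -m handwheel '[[0,0,0,-0.01,0],[0,0,0,-0.06,0],[0,0,0,-0.05,0]]'; python3 -c "
from h import *
to(.62,-.274,.15,0)"
```

```text
z 0.0383 Fz 6.84 [8.6 5.4 7.1 6.2]
clock: 18.65
ee_pos: [0.3937, 0.3755, 0.1574]
tool_rot: [2.924, 1.102, 0.02]
ft_force: [1.0, -0.6, 0.4]
finger_gap: 0.0004
t 18.65 pos [0.3937 0.3755 0.1574] xax [0.751 0.66  0.006] zax [ 0.018 -0.011 -1.   ] yawx 0.7208 F [ 1.  -0.6  0.4] gap 0.0004
shift tool [-0.2587  0.6371  0.0184] turn 0.7208 j7 -2.075910749756633
```

Run:
```python
from h import *
t=r.snapshot('top')
crop(t,340,110,430,220,6,'tt.png')
s=r.snapshot('side');crop(s,300,130,390,210,8,'ts.png')
import pickle;pickle.dump((t,s),open('ts.pkl','wb'))
```

```text
(no output)
```

View pics/tt.png

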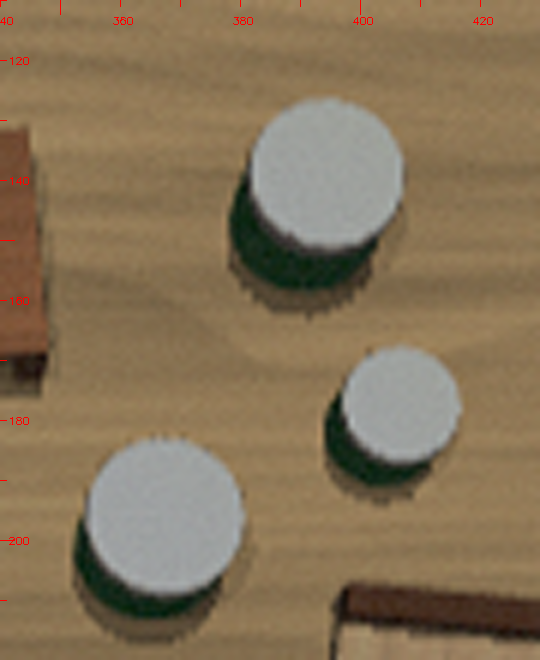

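View pics/ts.png

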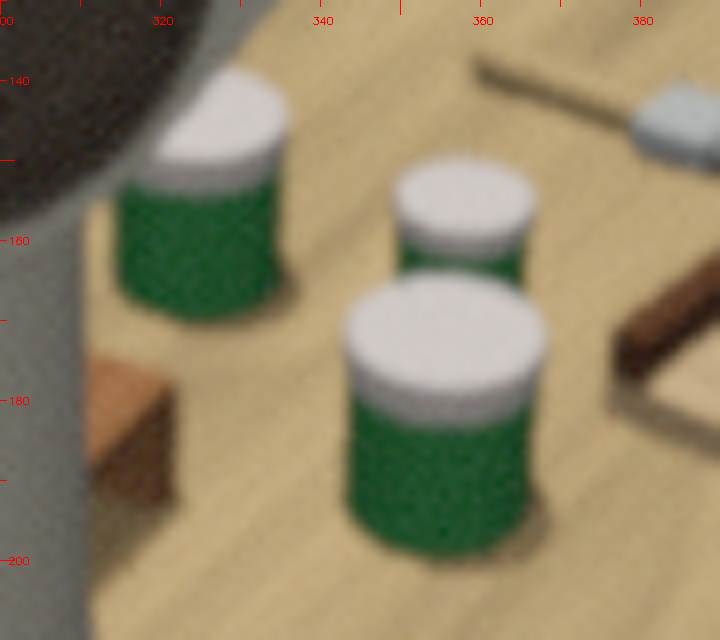

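Run:
```python
from h import *
t,s=pickle.load(open('ts.pkl','rb'))
for n,a,b in [('big near',(367.3,195.8),(356,171.5)),('small',(406.6,177.3),(357.8,154.5)),('big far',(394.4,139),(326.5,143.5))]:
    for z in (.06,.07,.08,.09): print(n,z,np.round(px(t,*a,z)[:2],3),np.round(px(s,*b,z)[:2],3))
```

```text
big near 0.06 [ 0.568 -0.16 ] [ 0.578 -0.183]
big near 0.07 [ 0.566 -0.159] [ 0.571 -0.17 ]
big near 0.08 [ 0.564 -0.158] [ 0.564 -0.157]
big near 0.09 [ 0.562 -0.157] [ 0.557 -0.143]
small 0.06 [ 0.622 -0.274] [ 0.623 -0.272]
small 0.07 [ 0.619 -0.272] [ 0.616 -0.258]
small 0.08 [ 0.617 -0.27 ] [ 0.608 -0.243]
small 0.09 [ 0.614 -0.268] [ 0.6   -0.229]
big far 0.06 [ 0.736 -0.243] [ 0.747 -0.274]
big far 0.07 [ 0.733 -0.242] [ 0.737 -0.259]
big far 0.08 [ 0.73 -0.24] [ 0.728 -0.245]
big far 0.09 [ 0.726 -0.238] [ 0.718 -0.23 ]
```

```bash
python3 -m handwheel '[[0.08,-0.02,0.05,0,0],[0.08,-0.02,0.05,0,0],[0.08,-0.02,0.05,0,0],[0.08,-0.02,0.05,0,0],[0.08,-0.02,0.05,0,0]]'; python3 -m handwheel '[[0.08,-0.02,0.05,0,0],[0.08,-0.02,0.05,0,0],[0.08,-0.02,0.05,0,0],[0.08,-0.02,0.05,0,0],[0.08,-0.02,0.03,0,0]]'; python3 -c "
from h import *
to(.58,-.25,.15,-.3)"
```

```text
clock: 19.38
ee_pos: [0.4863, 0.1226, 0.1639]
tool_rot: [2.924, 1.12, 0.037]
ft_force: [0.7, -0.2, 0.4]
finger_gap: 0.0463
clock: 20.0
ee_pos: [0.5654, -0.1271, 0.1637]
tool_rot: [2.926, 1.114, 0.033]
ft_force: [0.8, 1.2, 0.1]
finger_gap: 0.0798
t 20.0 pos [ 0.5654 -0.1271  0.1637] xax [0.746 0.665 0.016] zax [ 0.023 -0.003 -1.   ] yawx 0.7279 F [0.8 1.2 0.1] gap 0.0798
shift tool [-0.0711  0.1012  0.0143] turn 1.0279 j7 -1.0238611169318663
```

```bash
python3 -m handwheel '[[0.08,-0.03,0.04,0,0],[0.08,-0.02,0.03,0,0],[0.08,-0.01,0.02,0,0.17],[0.08,0,0,0,0.17],[0.08,0,0,0,0.17]]'; python3 -m handwheel '[[0.08,0,0,0,0.17],[0.08,0,0,0,0.17],[0.08,0,0,0,0.17],[0.08,0,0,0,0.02],[0.08,0,0,0,0]]'; python3 -c "
from h import *
s=snap('wrist','w20.png')
to(.6215,-.273,.12,-.3)"
```

```text
clock: 20.62
ee_pos: [0.5765, -0.2442, 0.1587]
tool_rot: [3.124, 0.303, 0.026]
ft_force: [0.1, 0.5, -0.6]
finger_gap: 0.0801
clock: 21.25
ee_pos: [0.5732, -0.2445, 0.1545]
tool_rot: [-3.091, 0.55, -0.015]
ft_force: [0.1, -0.9, -0.3]
finger_gap: 0.0805
t 21.3 pos [ 0.5732 -0.2445  0.1545] xax [ 0.938 -0.345  0.009] zax [ 0.01  0.   -1.  ] yawx -0.3524 F [-0.6  0.3  0.8] gap 0.0799
shift tool [0.0549 0.0102 0.0349] turn -0.0524 j7 -1.7940492258427354
```

View pics/w20.png

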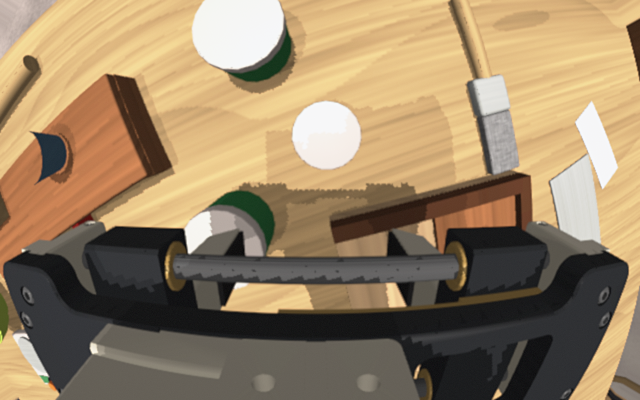

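```bash
python3 -c "
from h import *
s=last('wrist')
print(px(s,326.5,135,.062,True))"
```

```text
[ 0.62504846 -0.27253407  0.062     ]
```

```bash
python3 -m handwheel '[[0.08,0.05,0.009,0.02,0],[0.08,0.007,0,0.02,0],[0.08,0,0,0,0]]'; python3 -c "
from h import *
to(.624,-.273,.028,-.3)"
```

```text
clock: 21.68
ee_pos: [0.6236, -0.2724, 0.1129]
tool_rot: [-3.092, 0.541, -0.011]
ft_force: [-0.8, 0.3, -0.3]
finger_gap: 0.0799
t 21.68 pos [ 0.6236 -0.2724  0.1129] xax [ 0.941 -0.34   0.007] zax [ 0.008  0.002 -1.   ] yawx -0.3465 F [-0.8  0.3 -0.3] gap 0.0799
shift tool [0.     0.0008 0.0849] turn -0.0465 j7 -1.790454839200398
```

```bash
python3 -m handwheel '[[0.08,0,0,0.045,0],[0.08,0,0,0.038,0],[0.05,0,0,0,0],[0.04,0,0,0,0],[0.04,0,0,0,0]]' 25; python3 -c "
from h import *
st();snap('wrist','w21.png')"
```

```text
clock: 22.3
ee_pos: [0.6258, -0.2719, 0.0349]
tool_rot: [-3.093, 0.536, -0.021]
ft_force: [-0.6, -1.4, -3.7]
finger_gap: 0.0563
t 22.3 pos [ 0.6258 -0.2719  0.0349] xax [ 0.942 -0.336  0.013] zax [ 0.014 -0.    -1.   ] yawx -0.3429 F [-0.6 -1.4 -3.7] gap 0.0563
```

View pics/w21.png

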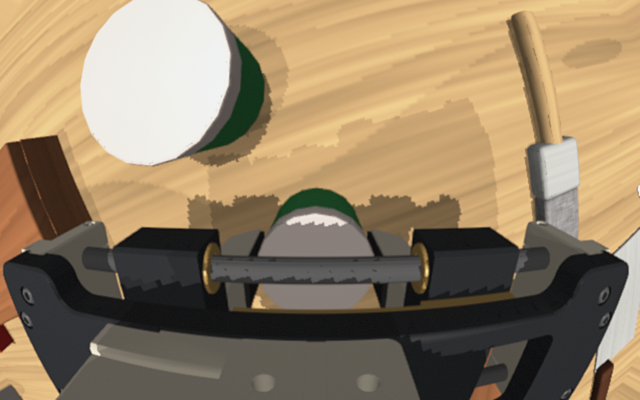

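```bash
python3 -m handwheel '[[0.04,0,0,-0.005,0],[0.04,0,0,-0.03,0],[0.04,0,0,-0.05,0],[0.04,0,0,-0.05,0],[0.04,0,0,0,0]]' 30; python3 -c "
from h import *
to(.463,.394,.15,.7)
s=snap('wrist','w22.png');s=snap('top','t22.png')"
```

```text
clock: 22.98
ee_pos: [0.6238, -0.2718, 0.1764]
tool_rot: [-3.094, 0.535, -0.022]
ft_force: [0.5, -0.4, -2.9]
finger_gap: 0.0563
t 22.98 pos [ 0.6238 -0.2718  0.1764] xax [ 0.942 -0.336  0.014] zax [ 0.014 -0.001 -1.   ] yawx -0.3425 F [ 0.5 -0.4 -2.9] gap 0.0563
shift tool [-0.3754 -0.573   0.0237] turn -1.0425 j7 -1.7637918330858944
```

View pics/w22.png

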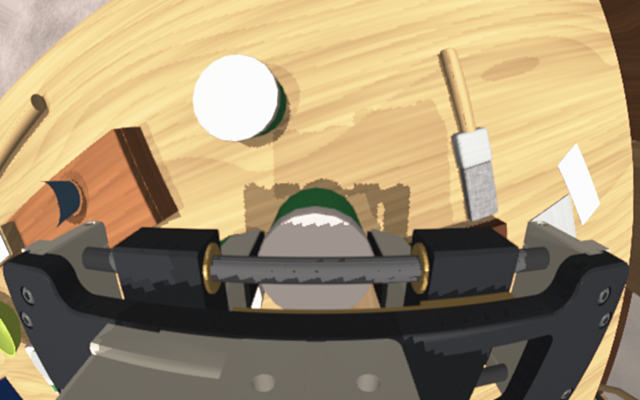

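View pics/t22.png

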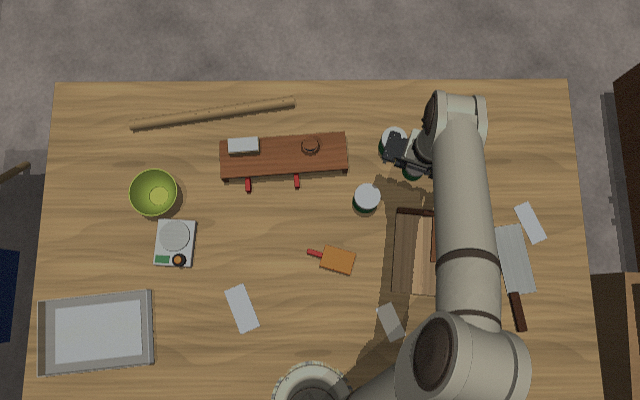

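```bash
python3 -m handwheel '[[0.04,0,0,0,-0.15],[0.04,0,0,0,-0.15],[0.04,0,0,0,-0.15],[0.04,0,0,0,-0.15],[0.04,0,0,0,-0.15]]' 30;python3 -m handwheel '[[0.04,0,0,0,-0.15],[0.04,0,0,0,-0.1]]' 30; python3 -c "
from h import *
to(.463,.394,.15,.7)"
```

```text
clock: 23.7
ee_pos: [0.6117, -0.2684, 0.1581]
tool_rot: [-3.056, -0.671, 0.018]
ft_force: [-1.2, -0.3, -2.6]
finger_gap: 0.056
clock: 23.95
ee_pos: [0.6082, -0.2674, 0.1524]
tool_rot: [-2.936, -1.058, 0.025]
ft_force: [0.0, -0.8, -3.8]
finger_gap: 0.0563
t 23.95 pos [ 0.6082 -0.2674  0.1524] xax [ 0.77   0.638 -0.008] zax [-0.022  0.014 -1.   ] yawx 0.6921 F [ 0.  -0.8 -3.8] gap 0.0563
shift tool [ 0.3103 -0.6016  0.0149] turn -0.0079 j7 -0.8449617633894825
```

```bash
python3 -m handwheel '[[0.04,0.015,-0.03,-0.01,0],[0.04,0.025,-0.05,-0.01,0],[0.04,0.025,-0.05,-0.003,0],[0.04,0.025,-0.05,-0.003,0],[0.04,0.025,-0.05,-0.003,0]]' 30;python3 -m handwheel '[[0.04,0.025,-0.05,-0.003,0],[0.04,0.025,-0.05,-0.003,0],[0.04,0.025,-0.05,-0.003,0],[0.04,0.025,-0.05,-0.003,0],[0.04,0.02,-0.03,-0.002,0]]' 30; python3 -c "
from h import *
to(.463,.394,.15,.7)"
```

```text
clock: 24.58
ee_pos: [0.5419, -0.0172, 0.175]
tool_rot: [-2.931, -1.038, 0.051]
ft_force: [-0.1, 0.1, -3.5]
finger_gap: 0.0561
clock: 25.2
ee_pos: [0.4805, 0.2433, 0.1882]
tool_rot: [-2.926, -1.04, 0.075]
ft_force: [1.1, -0.9, -2.7]
finger_gap: 0.0562
t 25.2 pos [0.4805 0.2433 0.1882] xax [ 0.775  0.632 -0.033] zax [-0.057  0.017 -0.998] yawx 0.684 F [ 1.1 -0.9 -2.7] gap 0.0562
shift tool [ 0.0829 -0.126   0.0418] turn -0.016 j7 -1.7062246312785896
```

```bash
python3 -m handwheel '[[0.04,0.02,-0.03,0,0],[0.04,0.02,-0.03,0,0],[0.04,0.01,-0.02,0,0],[0.04,0,0,0,0]]' 30; python3 -c "
from h import *
to(.463,.394,.15,.7)
s=snap('wrist','w23.png')"
```

```text
clock: 25.7
ee_pos: [0.4616, 0.3403, 0.183]
tool_rot: [-2.921, -1.05, 0.096]
ft_force: [0.1, -1.1, -3.6]
finger_gap: 0.0566
t 25.7 pos [0.4616 0.3403 0.183 ] xax [ 0.769  0.637 -0.046] zax [-0.07   0.013 -0.997] yawx 0.6917 F [ 0.1 -1.1 -3.6] gap 0.0566
shift tool [ 0.0368 -0.0386  0.0335] turn -0.0083 j7 -1.876144104003518
```

View pics/w23.png

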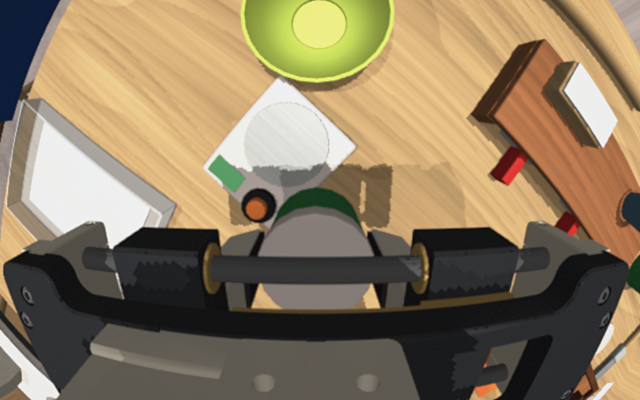

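```bash
python3 -c "
from h import *
s=last('wrist')
print(px(s,287,143.5,.028,True), px(s,256,208,.045,True))
t=r.snapshot('top')
print('bowl',px(t,153,193,.06))
to(.464,.393,.11,.7)"
```

```text
[0.46834164 0.3936213  0.028     ] [0.39966037 0.37726764 0.045     ]
bowl [0.58089792 0.4480227  0.06      ]
t 25.8 pos [0.463  0.3376 0.1828] xax [ 0.772  0.634 -0.047] zax [-0.069  0.011 -0.998] yawx 0.688 F [ 0.3  0.  -3.1] gap 0.0562
shift tool [ 0.0393 -0.0384  0.0732] turn -0.012 j7 -1.875656101674071
```

```bash
python3 -m handwheel '[[0.04,0.02,-0.02,0.02,0],[0.04,0.015,-0.012,0.03,0],[0.04,0.003,-0.003,0.022,0],[0.04,0,0,0,0]]' 30; python3 -c "
from h import *
to(.466,.393,.068,.7)"
```

```text
clock: 26.3
ee_pos: [0.469, 0.3815, 0.1063]
tool_rot: [-2.936, -1.033, 0.101]
ft_force: [-0.9, -0.7, -3.7]
finger_gap: 0.0559
t 26.3 pos [0.469  0.3815 0.1063] xax [ 0.778  0.626 -0.052] zax [-0.07   0.004 -0.998] yawx 0.678 F [-0.9 -0.7 -3.7] gap 0.0559
shift tool [ 0.0069 -0.0091  0.0385] turn -0.022 j7 -1.9882557908517229
```

```bash
python3 -m handwheel '[[0.04,0.006,-0.009,0.015,0],[0.04,0.001,-0.001,0.015,0],[0.04,0,0,0.004,0]]' 30; python3 -c "
from h import *
to(.466,.393,.063,.7)
s=snap('side','s24.png');crop(s,190,270,320,390,6,'s24c.png')"
```

```text
clock: 26.68
ee_pos: [0.4676, 0.393, 0.072]
tool_rot: [-2.939, -1.029, 0.097]
ft_force: [0.3, -0.3, -3.7]
finger_gap: 0.0562
t 26.68 pos [0.4676 0.393  0.072 ] xax [ 0.78   0.624 -0.05 ] zax [-0.068  0.004 -0.998] yawx 0.6751 F [ 0.3 -0.3 -3.7] gap 0.0562
shift tool [-0.0008 -0.0006  0.0091] turn -0.0249 j7 -2.027248337293286
```

View pics/s24c.png

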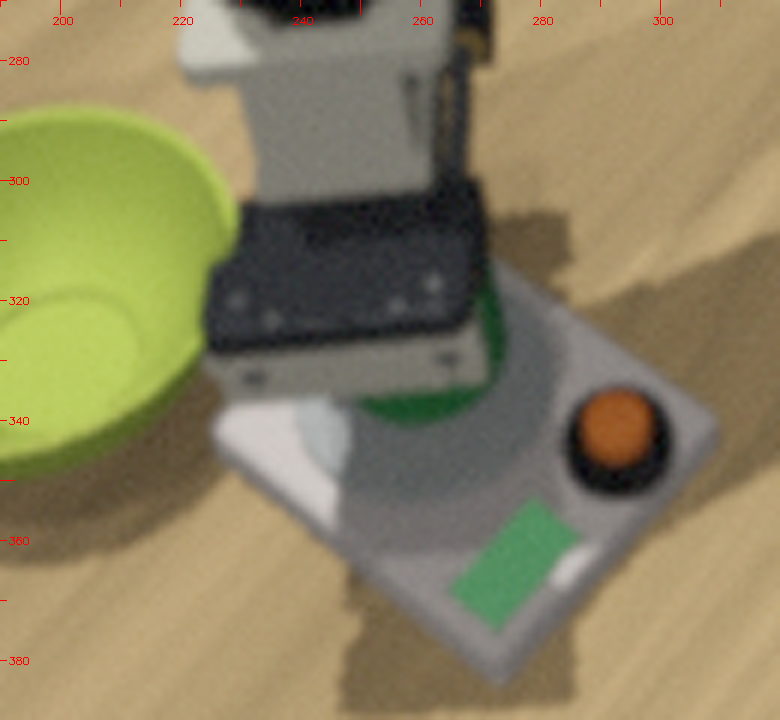

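```bash
python3 -m handwheel '[[0.04,-0.001,0,0.005,0]]' 30|grep -E "pos|force"; python3 -m handwheel '[[0.04,0,0,0.002,0]]' 30|grep -E "pos|force";python3 -m handwheel '[[0.04,0,0,0.002,0]]' 30|grep -E "pos|force"; python3 f.py
```

```text
ee_pos: [0.4669, 0.3929, 0.0675]
ft_force: [-0.4, -0.3, -3.7]
ee_pos: [0.4666, 0.3927, 0.0654]
ft_force: [0.5, -0.6, -2.6]
ee_pos: [0.4667, 0.3928, 0.0636]
ft_force: [-3.1, -1.7, 8.0]
z 0.0638 Fz -0.33 [-0.7 -1.   0.1  0.3]
```

```bash
python3 -m handwheel '[[0.06,0,0,0,0],[0.07,0,0,0,0],[0.08,0,0,0,0],[0.08,0,0,0,0]]' 30; python3 -m handwheel '[[0.08,0,0,-0.01,0],[0.08,0,0,-0.03,0],[0.08,0,0,-0.06,0],[0.08,-0.02,0,-0.06,0]]' 30; python3 -c "
from h import *
st()
s=snap('wrist','w25.png')
s=snap('side','s25.png');crop(s,190,270,320,390,6,'s25c.png')"
```

```text
clock: 27.8
ee_pos: [0.4676, 0.3941, 0.0649]
tool_rot: [-2.937, -1.029, 0.091]
ft_force: [0.4, -0.4, -0.6]
finger_gap: 0.0793
clock: 28.3
ee_pos: [0.461, 0.3787, 0.2257]
tool_rot: [-2.938, -1.03, 0.104]
ft_force: [1.2, 0.0, 0.2]
finger_gap: 0.08
t 28.3 pos [0.461  0.3787 0.2257] xax [ 0.779  0.624 -0.054] zax [-0.072  0.003 -0.997] yawx 0.6756 F [1.2 0.  0.2] gap 0.08
```

View pics/w25.png

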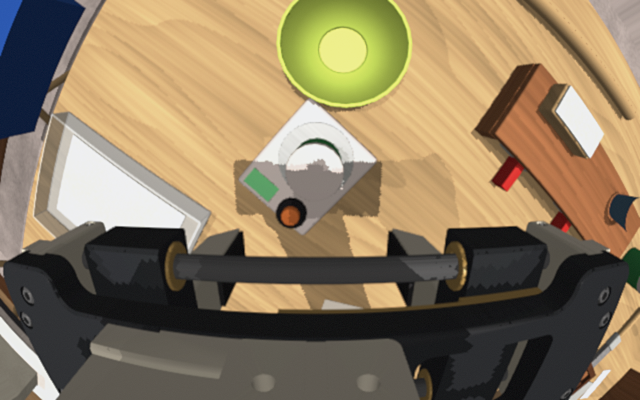

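View pics/s25c.png

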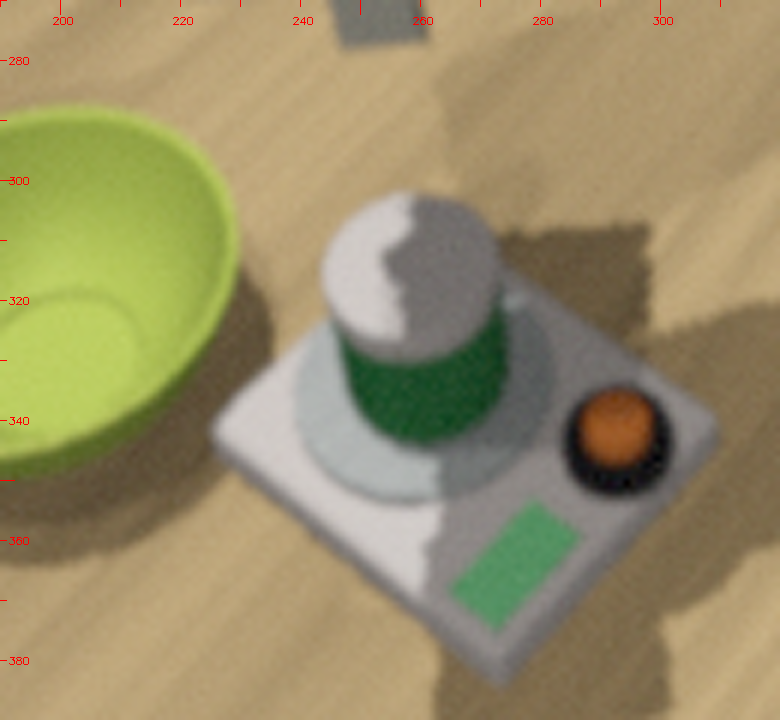

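```bash
python3 -c "
from h import *
s=last('side')
print('pan',px(s,260.6,334.75,.028),'lid',px(s,190+411/6,270+277/6,.090))
"
python3 -m handwheel '[[0.04,-0.02,0.05,-0.02,0],[0.04,-0.02,0.05,0,0],[0.04,-0.01,0.05,0,0],[0.04,0,0.05,0,0]]' 30; python3 -c "
from h import *
st()
s=snap('top','t26.png');crop(s,140,160,240,280,6,'t26c.png')"
```

```text
pan [0.460857   0.39738088 0.028     ] lid [0.45948844 0.3963906  0.09      ]
clock: 28.9
ee_pos: [0.5493, 0.1955, 0.2491]
tool_rot: [-2.929, -1.049, 0.077]
ft_force: [1.3, 0.9, -0.5]
finger_gap: 0.0445
t 28.9 pos [0.5493 0.1955 0.2491] xax [ 0.772  0.635 -0.037] zax [-0.057  0.011 -0.998] yawx 0.6887 F [ 1.3  0.9 -0.5] gap 0.0445
```

View pics/t26c.png

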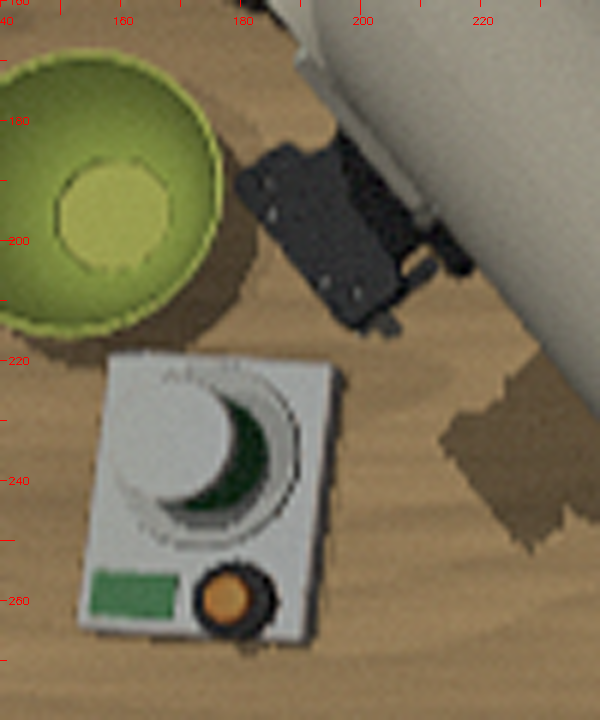

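View pics/t26.png

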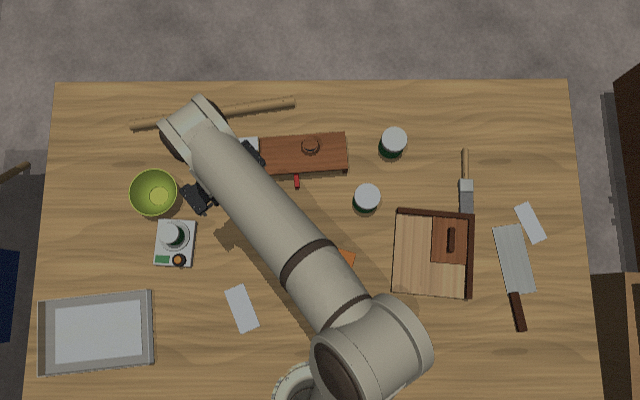

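```bash
python3 -m handwheel '[[0.04,-0.03,0.04,-0.01,0],[0.04,-0.03,0.04,0,0],[0.04,-0.03,0.04,0,0],[0.04,-0.03,0.04,0,0],[0.04,-0.03,0.04,0,0]]'; python3 -m handwheel '[[0.04,0.01,0.05,0,0],[0.04,0.01,0.05,0,0],[0.04,0.01,0.05,0,0]]'; python3 -c "
from h import *
st()
s=snap('top','t27.png');crop(s,210,120,360,270,5,'t27c.png');crop(s,370,190,490,305,5,'t27d.png')"
```

```text
clock: 29.58
ee_pos: [0.5649, -0.0656, 0.2566]
tool_rot: [-2.934, -1.043, 0.071]
ft_force: [-0.5, 0.5, -0.5]
finger_gap: 0.04
clock: 29.95
ee_pos: [0.683, -0.17, 0.2511]
tool_rot: [-2.94, -1.038, 0.073]
ft_force: [0.8, 0.5, 0.1]
finger_gap: 0.0402
t 29.95 pos [ 0.683  -0.17    0.2511] xax [ 0.778  0.628 -0.037] zax [-0.052  0.006 -0.999] yawx 0.6792 F [0.8 0.5 0.1] gap 0.0402
```

View pics/t27c.png

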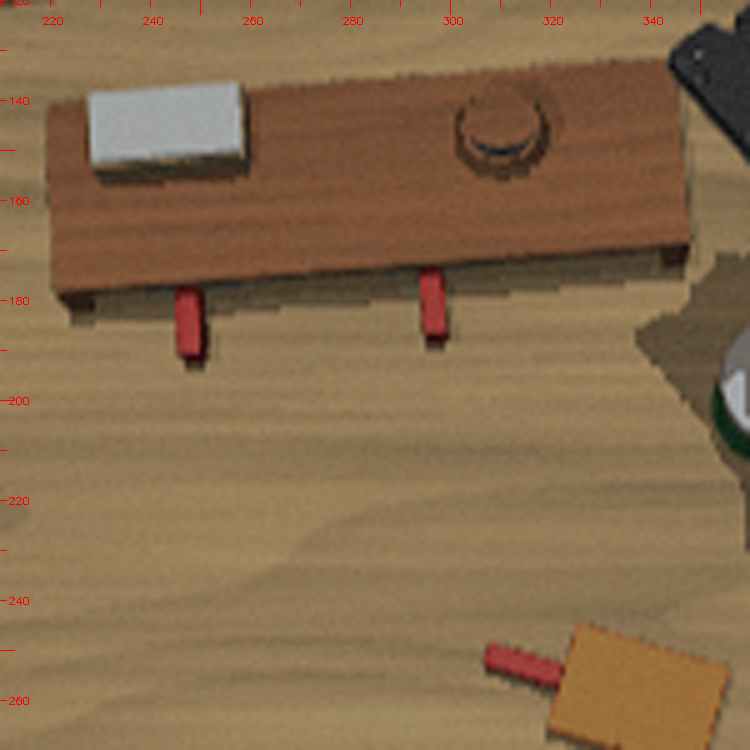

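View pics/t27d.png

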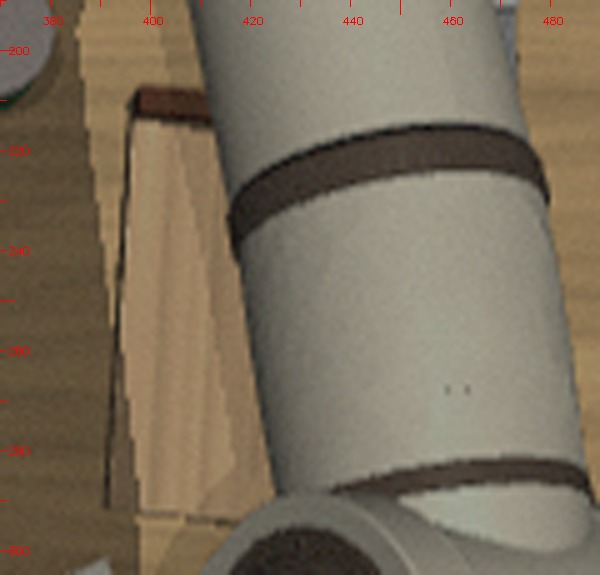

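```bash
python3 -c "
from h import *
s=last('top')
a=np.array([np.cos(.0735),np.sin(.0735)])
e1=px(s,220.8,178,.057)[:2];e2=px(s,347.6,168.4,.057)[:2]
n=np.array([-(e2-e1)[1],(e2-e1)[0]]);n/=np.linalg.norm(n); n*=np.sign(n[0]); print('edge yaw',np.arctan2(n[1],n[0]))
for u,v in [(248,191.2),(297,187.6)]:
    p=px(s,u,v,.032)[:2]; print(p, 'x end',(p-e1)@n, 'origin x',(p-e1)@n+.09)
import cv2
im=cv2.imread('pics/t26.png')[200:300,380:490]
cv2.imwrite('pics/t26g.png',cv2.resize(im,None,fx=7,fy=7,interpolation=cv2.INTER_CUBIC))
"
```

```text
edge yaw 0.07074878936526469
[0.5903618  0.18257558] x end -0.038941424295851255 origin x 0.05105857570414874
[0.60003766 0.04039647] x end -0.039340373324705025 origin x 0.05065962667529497
```

View pics/t26g.png

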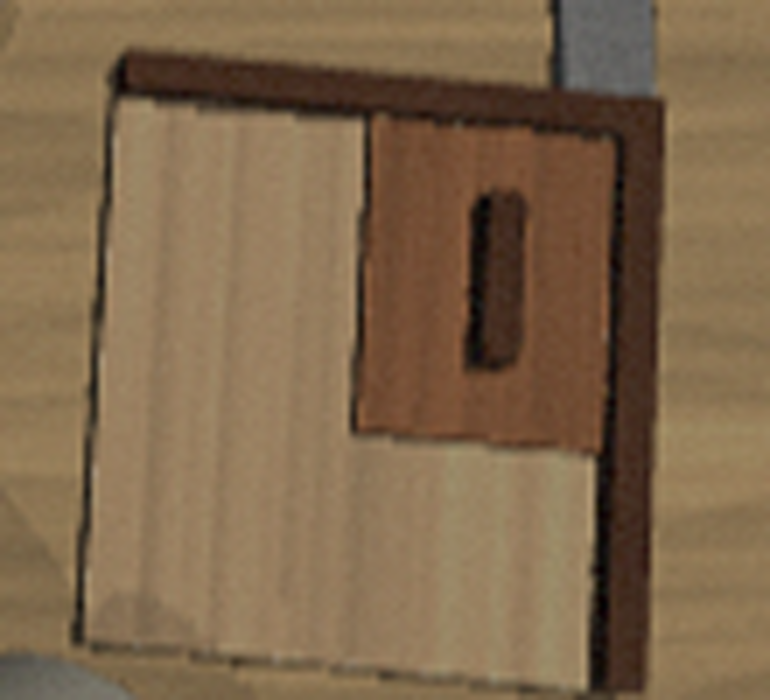

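```bash
python3 -m handwheel '[[0.04,-0.05,0.03,0,0.15],[0.04,-0.05,0.03,0,0.15],[0.04,-0.05,0.03,0,0.15],[0.04,-0.05,0,0,0.15],[0.04,-0.03,0,0,0.15]]';  python3 -c "
from h import *
to(.39,-.385,.25,-.09)"
```

```text
clock: 30.62
ee_pos: [0.5214, -0.3398, 0.2521]
tool_rot: [-3.128, 0.155, 0.079]
ft_force: [1.0, -0.6, -0.3]
finger_gap: 0.0401
t 30.62 pos [ 0.5214 -0.3398  0.2521] xax [ 0.994 -0.099 -0.051] zax [-0.05   0.011 -0.999] yawx -0.0988 F [ 1.  -0.6 -0.3] gap 0.0401
shift tool [-0.126   0.058   0.0082] turn -0.0088 j7 -1.3623316088909445
```

```bash
python3 -m handwheel '[[0.04,-0.05,0.025,0,0],[0.04,-0.05,0.025,0,0],[0.04,-0.025,0.01,0,0],[0.04,0,0,0,0],[0.04,0,0,0,0]]';  python3 -c "
from h import *
r.snapshot('side')
s=snap('wrist','w28.png'); st();crop(s,210,40,450,240,3,'w28c.png')"
```

```text
clock: 31.25
ee_pos: [0.3854, -0.3871, 0.2591]
tool_rot: [-3.13, 0.163, 0.079]
ft_force: [0.1, 0.5, -0.0]
finger_gap: 0.04
t 31.35 pos [ 0.3857 -0.3869  0.2589] xax [ 0.993 -0.103 -0.051] zax [-0.05   0.01  -0.999] yawx -0.103 F [-0.2 -0.5 -0.2] gap 0.0401
```

View pics/w28c.png

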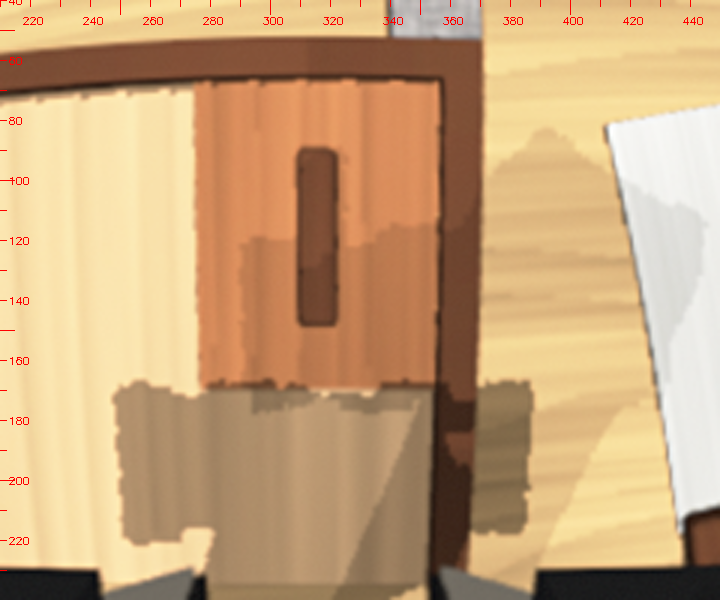

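```bash
python3 -c "
from h import *
s=snap('top','t29.png');st()"
```

```text
t 31.4 pos [ 0.3858 -0.3868  0.2588] xax [ 0.993 -0.102 -0.051] zax [-0.05   0.01  -0.999] yawx -0.1026 F [ 0.2 -1.   0.9] gap 0.04
```

View pics/t29.png

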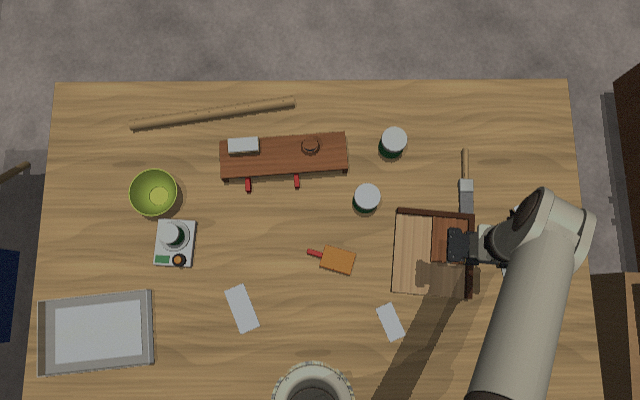

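Everything is in place: the tins are under the shelf with fin ends at (248,191) and (297,188), the tub is on the pan at (175,235), and the guide is in the corner. The bowl, cup and brush have not moved. I'm handing the job in.

```bash
python3 -c "
from cell import r
print(r.close_job())"
```

```text
the job is handed in; nothing more can be done
None
```

The noodle station is set up and the job was handed in at about 31 s; no verdict came back.

- **Tins:** two of the four were present. I dragged each in by its fin, and in the last pictures both origins measure about 51 mm in from the shelf edge (43 needed), with only the red grips showing.
- **Guide board:** I pushed it into the corner against both fences. The wrist and top pictures show no visible gap and it looks square; I judged this by eye and did not measure the angle.
- **Zero button:** pressed with the pan empty until it hit a hard stop. The force rose steadily over about 6 mm before the stop. The camera estimate of the button's height (about 38 mm) disagreed with first contact at about 45 mm; I trusted the force readings. The gripper blocked the side view, so I could not see the button down. Peak vertical force was about 55 N, through the fingertips, against a 40 N limit that covers the arm and gripper body.
- **Tub:** the smallest green tub went onto the pan after the press. It stands upright, about 2 mm from the pan centre in the side view.
- **Other checks:** the bowl, cup and brush look unmoved, and I saw no sign of anything being knocked aside. The gripper picked up a tilt of up to 0.07 rad during the run, but the tub still settled upright.

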